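# Clip a guard cartridge into its holder and clamp it home

## Task

Take the thick guard cartridge from its rest, lay it in the open column holder so that it sits on top of the spring clips with a flange beyond each clip, and let go. Then swing the holder's hinged clamp over and press on its handle, letting the clamp (not your fingers) drive the cartridge down through the clips until it is fully home; lean on the handle with about 17 N for a second to bed the seals, never with more than 25 N, and let go with the clamp left closed. Leave everything else on the bench as it is.

Things in the scene. Friction and masses are not known exactly. Their poses are not given: they have to be found in the camera images.
- cartridge: thick steel cartridge lying level: barrel 26 mm in diameter, 84 mm long; at each end a flange 32 mm in diameter, 10 mm thick, then a white nipple 12 mm in diameter, 10 mm long (124 mm over all, 0.15 to 0.31 kg). Origin in the middle of the barrel, on its axis; x along the axis; both ends alike, either way round is right.
- rest_a: the cartridge's white plastic rest, fixed: base plate 92 x 62 x 10 mm, two V-notched blocks 23 to 37 mm either side of the middle along x, up to 40 mm high. Origin at the centre of its underside. The cartridge lies along its x with its axis 42 mm above the bench; the middle 46 mm of barrel is free at the sides and below for fingers.
- cradle: the column holder, fixed: aluminium base 200 x 84 x 12 mm (x -88 to +112 mm) with two clip stations, 24 to 38 mm either side of the middle along x, whose grey cheeks (y 23 to 31 mm each side) are 45 mm high. Origin at the underside, below where the middle of the barrel goes; x along the cartridge's axis towards the clamp's hinge, z up. Between the stations (48 mm) fingers fit.
- on_clips (a point): where the middle of the cartridge goes first, 49 mm above the bench: the barrel then rests on the round noses of the sprung steel clips (centres 41 mm up, noses 22 mm apart), its flanges outside the stations with 4 mm play at each end. Pushed down it spreads the clips 2 mm a side, against some 5 to 20 N on the barrel, perhaps one end after the other, and can stay part-way.
- home (a point): middle of the home range of the cartridge's origin: it is home when it stops on the rubber seat in the holder. The gaskets there differ unseen, so this is 30 to 36 mm above the bench (the point is at 33 mm): home must be felt, the force rises steeply there, by some 4 to 7 N per mm of handle travel.
- clamp (a joint): clamp arm's angle, rad: 0 level (closed), growing as it is raised, stop at 2.0; starts at 1.55 to 1.85. Stiff hinge (0.16 N m), stays where left. Its pad meets the undriven barrel at about 0.17; home is about -0.1 to 0.03. Steel bar 18 x 8 mm, upper face 15.5 mm above the hinge when level; rubber pad under it 85 mm from the hinge, so the handle needs half the barrel's force.
- clamp_hinge (a point): point on the clamp's hinge axis, in the middle of the arm, 85 mm along +x from the cradle's origin and 56 mm above the bench; the axis is the cradle's y.
- clamp_handle (a point): centre of the upper face of the black handle plate (44 mm along the arm, 36 mm wide, 9 mm thick), 168 mm from the hinge along the arm and 16.5 mm to the arm's upper side; when the arm is level it is 72 mm above the bench.
- slim_column: loose bystander, to be left where it is: a slim steel column, barrel 12 mm in diameter, 150 mm over all, lying in a rest of its own like the cartridge's, axis 42 mm up; origin in its middle. Which rest is where changes.
- vial_a: loose bystander, to be left where it stands; origin at the centre of its underside; capped clear vial 22 mm in diameter, 45 mm high.
- vial_b: loose bystander, to be left where it stands; origin at the centre of its underside; capped clear vial 22 mm in diameter, 45 mm high.
- beaker: loose bystander, to be left where it stands; origin at the centre of its underside; glass beaker 68 mm in diameter, 80 mm high.
- jar: loose bystander, to be left where it stands; origin at the centre of its underside; glass jar 60 mm in diameter, 70 mm high.
- wrench: loose bystander, to be left where it lies: steel wrench 140 mm long; origin in the middle of its underside.
- end_cap: loose bystander, to be left where it stands; origin at the centre of its underside; grey plastic cap 24 mm in diameter, 16 mm high.

How it is judged:
By the outcome, as a careful person would: the job done as asked, in the order asked, and still so for the second after the job is handed in, with the robot touching nothing.
It also fails if it takes over 72 s, if anything falls off the work surface, if the arm or the gripper's body presses on something with over 40 N, if the wrist force passes 120 N, or if a joint passes its speed limit or range.

## Robot

A 7-joint arm with a two-finger parallel gripper is mounted at the origin on the work surface. World frame = base frame: x ahead of the robot, y to its left, z up, the work surface at z = 0. Lengths are in m, angles in rad, forces in N, time in s.
With the tool pointing down it reaches from about 0.425 to 0.925 m from the base axis. Payload 6.8 kg.
Tool frame: the origin (TCP) lies midway between the tips of the shut fingers; the grasp point (between the pads) lies 19 mm behind it; z points along the fingers, x is the direction in which the jaws open and shut, and the axes are right-handed (so a half turn about z gives the same grasp; the last joint's range is limited). The gripper opens to 85 mm and grips with 20 to 120 N. Pads are 22 mm wide; open, the fingers measure 114 mm over their backs; the gripper's body (76 mm by 85 mm) begins 54 mm behind the grasp point. The pads swing forward as they close: fully open they stand 13 mm farther back than shut.
Start: joints at [-1.415, 0.477, 0.022, 1.555, -0.011, 1.109, -0.083], TCP at [0.176, 0.652, 0.231] pointing down, gripper open.
Joint ranges: [-2.96, 2.96], [-0.34, 2.1], [-1.41, 1.46], [0.24, 2.44], [-1.37, 4.51], [0.17, 1.92], [-2.96, 2.96]. Speed limits (rad/s): [2.39, 2.39, 3.14, 3.14, 3.14, 3.14, 3.14].

## Interface

Orientations are given as a unit quaternion [w, x, y, z].
In Python, from station import bot gives the robot as it stands.
- The arm moves only by the tool step_arm, never from a script. Its argument "increments" is a list of rows, each a list of 7 numbers: the shift along the tool's x, y, z in cm, then the turn, a rotation vector about the tool's x, y, z in degrees, then the closure, from 0 (fully open) to 1 (shut). A call has 1 to 20 rows; each row shifts and turns the commanded pose from where the row before left it, along the tool's axes as they then stand; what a row does not reach is not made up. A row lasts 1/10 s, in which the tool goes at most 50 mm and 8.59 degrees, less where a joint would pass 70% of its speed; a pose out of reach is approached as far as the arm can. A call is refused whole if a number of a shift passes 5 or a number of a turn 8.59, either way. A call with a gripper value outside its range is refused whole. The fingers move at their own pace and stop on an object; "squeeze" is the grip in N (left out, the last holds). Time passes only in rows, so rows that do not move let the fingers close. It gives the time, the measured TCP pose, the force and the opening at its end, in the units of the state.
- bot.get_obs(): the state, without advancing time (a new reading comes with each control period).
- bot.read_camera(name): name is "side" or "top" or "wrist"; returns a dict with "pixels" (384x512x3 uint8, red, green, blue), "vertical_fov" (degrees; the focal length in pixels is half the picture's height over the tangent of half this angle, whatever the lens; pixels are square), "cx", "cy" (the principal point, pixels), "k1" (the pictures are not rectified: a ray, as slopes to the right and down, at radius r is drawn at 1 + k1 r^2 times it, then the intrinsics apply), "camera_from_world" (4x4, takes a point from world to camera coordinates). Camera axes: x right, y down, z forward; pixel columns grow to the right and rows downward; lengths in m; the calibration is good to about 2 mm. A picture is of the moment at which its call begins. There is no depth.
- bot.hand_in(): hands the job in, once; it reports no verdict.
Trained networks look in a picture, given as the dict that the camera call returned (one of the last four; its "shot" number tells which), for a name from the list of things; names that differ only in an ending like _2 or _b are one class to them, and where a whole thing is asked for, a point or a joint stands for the part that bears it (a point fixed in the world has none). Each returns a list of dicts, best first, with "score" (0 to 1); they miss things now and then, are a little off and sometimes report something else, mostly with a low value. They report only what shows in the picture. A call takes as long as a camera call.
- bot.find_in(picture, query): "point" ([column, row] in pixels, amid what is visible of it).
- bot.cut_out(picture, query): "pixels" (384x512 bool, what is visible of it) and "point" ([column, row] in pixels, amid what is visible of it).
- bot.pinpoint(picture, query): "point" ([column, row] in pixels: a listed point, or the origin of a listed thing).
The state is a dict: "t": time; "q": joint angles; "joint_vel": joint speeds; "joint_torque": joint torques, N m; "eef_pos": TCP position; "tool_rot": TCP orientation; "contact_force": force on the tool from outside, world axes, zero at the start; "torque": the same for the moment, N m; "gripper_width": opening from 0.0 (shut) to 1.0 (fully open).
Only numpy, scipy, OpenCV 4.12 (cv2) and the standard library are available. Lean on these libraries where they do the work, as an engineer would, in place of code of your own. Each camera call takes 0.05 s, during which the arm holds its last target.

## Working session

There is one attempt and no reset: what is moved stays moved. The work goes in short steps, Python scripts to look and compute and a tool call to move; the robot and the scene stay as the last step left them, time stands still between calls to the robot, and variables do not carry over. Pictures are saved under pics/ and viewed, and the job is handed in when it is done.

Besides the shell and the picture viewer there is one more tool, called after "Emit:" by a JSON object that holds its "name" and its "arguments", one argument or row to a line. step_arm: Moves the arm, as the interface text tells. Its arguments: {"type":"object","properties":{"increments":{"type":"array"},"squeeze":{"type":"number"}},"required":["increments"]}

```bash
ls; mkdir -p pics; cat > h.py <<'E'
import numpy as np, cv2
from station import bot
def shot(n,fn=None):
    p=bot.read_camera(n)
    if fn: cv2.imwrite('pics/'+fn,np.ascontiguousarray(p['pixels'][:,:,::-1]))
    return p
def f(p): return 192/np.tan(np.radians(p['vertical_fov'])/2)
def ray(p,uv):
    u=(np.array(uv,float)-[p['cx'],p['cy']])/f(p); s=u.copy()
    for _ in range(50): s=u/(1+p['k1']*(s@s))
    T=np.array(p['camera_from_world']);R=T[:3,:3];t=T[:3,3]
    d=R.T@np.array([s[0],s[1],1]); return -R.T@t,d/np.linalg.norm(d)
def at_z(p,uv,z):
    o,d=ray(p,uv); return o+d*(z-o[2])/d[2]
def tri(rs):
    A=np.zeros((3,3));b=np.zeros(3)
    for o,d in rs:
        M=np.eye(3)-np.outer(d,d);A+=M;b+=M@o
    x=np.linalg.solve(A,b); return x,[np.linalg.norm((np.eye(3)-np.outer(d,d))@(x-o)) for o,d in rs]
def proj(p,X):
    T=np.array(p['camera_from_world']);c=T[:3,:3]@np.array(X)+T[:3,3];s=c[:2]/c[2]
    return s*(1+p['k1']*(s@s))*f(p)+[p['cx'],p['cy']]
E
python3 - <<'E'
from h import *
np.set_printoptions(precision=4,suppress=True)
print(bot.get_obs())
P={n:shot(n,n+'0.png') for n in('side','top','wrist')}
for n,p in P.items():
    T=np.array(p['camera_from_world']);print(n,'cam at',-T[:3,:3].T@T[:3,3],p['vertical_fov'],p['k1'])
for q in['cartridge','rest_a','cradle','on_clips','home','clamp_hinge','clamp_handle','slim_column','vial_a','beaker','jar','wrench','end_cap']:
    for n,p in P.items():
        print(q,n,[(np.round(r['point'],1).tolist(),round(r['score'],2)) for r in bot.pinpoint(p,q)][:3])
E
```

```text
pics
{'t': 0.0, 'q': array([-1.4151,  0.4778,  0.0223,  1.5565, -0.0115,  1.1093, -0.0831]), 'joint_vel': array([-0.0003,  0.0003,  0.    , -0.0001, -0.0003, -0.0014,  0.0012]), 'joint_torque': array([ -0.0008, -59.6439,   1.6077, -28.12  ,   0.0125,   0.0095,
         0.    ]), 'eef_pos': array([0.1759, 0.6511, 0.2303]), 'tool_rot': array([ 0.0006,  0.794 ,  0.6079, -0.0007]), 'contact_force': array([-0.418 , -0.2287, -0.0262]), 'torque': array([ 0.0576, -0.0055, -0.0087]), 'gripper_width': 1.0043309736401336}
side cam at [ 0.433  -0.8996  0.8487] 47.00556378356348 -0.17399949203832388
top cam at [ 0.2964 -0.0094  1.4353] 47.53229525967824 0.035720789119342185
wrist cam at [0.0977 0.6722 0.372 ] 70.37738560200974 -0.0162438135997763
cartridge side [([249.7, 288.3], 0.58)]
cartridge top [([350.3, 199.1], 0.63)]
cartridge wrist []
rest_a side [([251.9, 297.4], 0.97)]
rest_a top [([348.6, 200.4], 0.62)]
rest_a wrist []
cradle side [([262.2, 169.3], 0.73), ([201.0, 127.8], 0.35)]
cradle top [([200.3, 185.9], 0.62)]
cradle wrist []
on_clips side [([266.2, 155.5], 0.98), ([223.9, 345.8], 
[... 508 characters left out ...]
], 0.65)]
slim_column top [([387.0, 217.9], 0.73), ([298.6, 192.2], 0.7)]
slim_column wrist []
vial_a side [([327.3, 233.5], 0.59), ([324.9, 267.4], 0.41), ([264.5, 155.6], 0.24)]
vial_a top [([281.7, 136.0], 0.48), ([322.9, 145.0], 0.48), ([200.8, 176.2], 0.3)]
vial_a wrist []
beaker side [([261.6, 139.3], 0.87), ([266.3, 168.5], 0.37)]
beaker top [([146.0, 185.3], 0.93)]
beaker wrist []
jar side [([318.8, 321.6], 0.77), ([249.7, 285.8], 0.64)]
jar top [([371.2, 156.4], 0.64)]
jar wrist []
wrench side [([201.6, 128.5], 0.42), ([268.3, 160.4], 0.24)]
wrench top [([125.9, 243.6], 0.78)]
wrench wrist []
end_cap side [([223.2, 347.4], 0.55)]
end_cap top [([387.8, 219.5], 0.43)]
end_cap wrist []
```

View pics/side0.png

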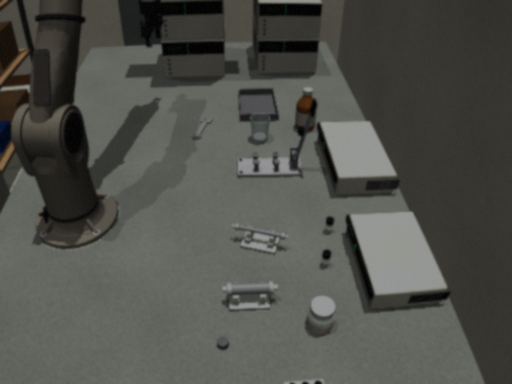

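View pics/top0.png

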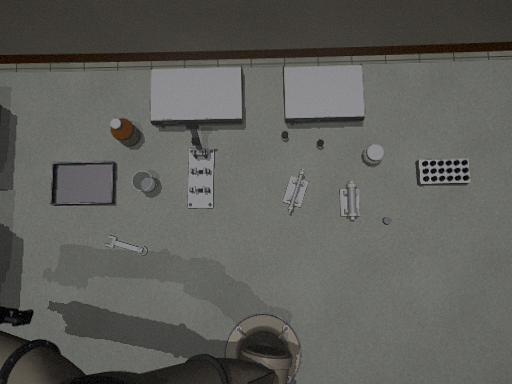

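```bash
python3 - <<'E'
from h import *
np.set_printoptions(precision=4,suppress=True)
s=shot('side');t=shot('top')
for q,a,b in [('cart',(249.7,288.3),(350.3,199.1)),('rest',(251.9,297.4),(348.6,200.4)),('cradle',(262.2,169.3),(200.3,185.9)),('on_clips',(266.2,155.5),(198.6,178.9)),('home',(266.7,158.4),(200.5,179.9)),('hinge',(292,152.9),(201.1,152.7)),('handle',(312.8,107.8),(191.6,123.1)),('slim',(262.7,226.6),(298.6,192.2)),('beaker',(261.6,139.3),(146,185.3)),('jar',(318.8,321.6),(371.2,156.4)),('v1',(327.3,233.5),(281.7,136)),('v2',(324.9,267.4),(322.9,145)),('cap',(223.2,347.4),(387.8,219.5))]:
    print(q,*tri([ray(s,a),ray(t,b)]))
E
```

```text
cart [ 0.4709 -0.2931  0.0377] [np.float64(0.001366990943301008), np.float64(0.0013669909433008975)]
rest [ 0.4735 -0.2941  0.0033] [np.float64(0.0010917056293943848), np.float64(0.0010917056293943711)]
cradle [ 0.5357  0.197  -0.0064] [np.float64(0.0021504463773360954), np.float64(0.002150446377336037)]
on_clips [0.5482 0.1944 0.0492] [np.float64(0.0006959088691342876), np.float64(0.0006959088691340773)]
home [0.5478 0.1895 0.0413] [np.float64(0.002367103561362318), np.float64(0.002367103561362437)]
hinge [0.6284 0.184  0.0643] [np.float64(0.0018695795048298642), np.float64(0.0018695795048298538)]
handle [0.6797 0.1897 0.2176] [np.float64(0.0016609672863183611), np.float64(0.001660967286318288)]
slim [ 0.5035 -0.1255  0.0627] [np.float64(0.008598583919529142), np.float64(0.00859858391952903)]
beaker [ 0.5463  0.3824 -0.0182] [np.float64(0.004528461415951995), np.float64(0.004528461415951921)]
jar [ 0.617  -0.375   0.0107] [np.float64(4.515857111602559e-05), np.float64(4.515857111602139e-05)]
v1 [ 0.6985 -0.0812 -0.0177] [np.float64(0.0038770095901182306), np.float64(0.0038770095901185355)]
v2 [ 0.6608 -0.2176  0.0046] [np.float64(0.000817051939512861), np.float64(0.000817051939512986)]
cap [ 0.4063 -0.4186  0.0014] [np.float64(0.0006593148313956388), np.float64(0.0006593148313955371)]
```

The side view shows the thick cartridge at about (250,288), the slim column at (262,235), the holder at (268,166) with its clamp raised and the beaker at (260,125). In the top view the cartridge is at (350,200) and the holder at (201,180).

```bash
cat >> h.py <<'E'
from scipy.spatial.transform import Rotation as Ro
def tool():
    o=bot.get_obs();q=o['tool_rot'];return o,np.array(o['eef_pos']),Ro.from_quat([q[1],q[2],q[3],q[0]]).as_matrix()
def plan(wps,yaw=None):
    """print increments in cm of straight moves between world waypoints at current orientation"""
    o,x,R=tool()
    for w in wps:
        d=R.T@(np.array(w)-x);n=int(np.ceil(np.linalg.norm(d)/0.045));print(w,'n=',n,'each',np.round(d/n*100,2),'total',np.round(d*100,2));x=np.array(w)
E
python3 - <<'E'
from h import *
np.set_printoptions(precision=4,suppress=True)
p=shot('wrist');o,x,R=tool()
T=np.array(p['camera_from_world']);c=-T[:3,:3].T@T[:3,3]
print('cam in tool',R.T@(c-x));print('cam axes in tool (cols x,y,z)\n',R.T@T[:3,:3].T)
print(R)
t=shot('top')
for q,z in(('cartridge',.042),('cradle',.012)):
    r=bot.cut_out(t,q)[0];ys,xs=np.nonzero(r['pixels']);P=np.array([at_z(t,(a,b),z)[:2] for a,b in zip(xs,ys)])
    m,ev=P.mean(0),np.linalg.eigh(np.cov(P.T));v=ev[1][:,1];print(q,r['score'],m,np.degrees(np.arctan2(v[1],v[0])),len(P))
plan([(.40,.46,.26),(.53,.15,.26),(.53,-.1,.26),(.47,-.29,.24)])
E
```

```text
cam in tool [-0.0003 -0.0809 -0.1416]
cam axes in tool (cols x,y,z)
 [[ 1.      0.      0.0005]
 [-0.0002  0.9498  0.3127]
 [-0.0004 -0.3127  0.9498]]
[[ 0.2607  0.9654  0.    ]
 [ 0.9654 -0.2607 -0.    ]
 [-0.      0.     -1.    ]]
cartridge 0.62 [ 0.4685 -0.2957] 179.67402486418683 333
cradle 0.65 [0.5809 0.1962] -175.23989371088084 1789
(0.4, 0.46, 0.26) n= 7 each [-1.81  3.8  -0.41] total [-12.66  26.62  -2.87]
(0.53, 0.15, 0.26) n= 8 each [-3.32  2.58 -0.  ] total [-26.54  20.63  -0.  ]
(0.53, -0.1, 0.26) n= 6 each [-4.02  1.09 -0.  ] total [-24.13   6.52  -0.  ]
(0.47, -0.29, 0.24) n= 5 each [-3.98 -0.17  0.4 ] total [-19.91  -0.84   2.  ]
```

Emit:
{"name": "step_arm", "arguments": {
  "increments": [
    [-1.8,3.8,-0.4,0,0,0,0],
    [-1.8,3.8,-0.4,0,0,0,0],
    [-1.8,3.8,-0.4,0,0,0,0],
    [-1.8,3.8,-0.4,0,0,0,0],
    [-1.8,3.8,-0.4,0,0,0,0],
    [-1.8,3.8,-0.4,0,0,0,0],
    [-1.8,3.8,-0.4,0,0,0,0],
    [-3.8,2.6,0,0,0,0,0],
    [-3.8,2.6,0,0,0,0,0],
    [-3.8,2.6,0,0,0,0,0],
    [-3.8,2.6,0,0,0,0,0],
    [-3.8,2.6,0,0,0,0,0],
    [-3.8,2.6,0,0,0,0,0],
    [0,0,0.5,0,0,-5,0],
    [0,0,0.5,0,0,-5,0],
    [0,0,0.5,0,0,-5,0],
    [0,0,0,0,0,0,0],
    [0,0,0,0,0,0,0]
  ]
}}

```text
t: 4.2
eef_pos: [0.4911, 0.1999, 0.2445]
tool_rot: [-0.0, 0.709, 0.706, 0.0]
contact_force: [-0.2, 1.0, -0.2]
gripper_width: 0.997
```

```bash
python3 - <<'E'
from h import *
np.set_printoptions(precision=4,suppress=True)
p=shot('wrist','w1.png');o,x,R=tool();print(x,R[:,0],o['q'],o['contact_force'])
for q in['cartridge','cradle','on_clips','home','clamp_hinge','clamp_handle']:
    print(q,[(np.round(r['point'],1).tolist(),round(r['score'],2)) for r in bot.pinpoint(p,q)][:3])
for q,z in (('on_clips',.049),('home',.033),('cradle',0),('clamp_hinge',.056)):
    r=bot.pinpoint(p,q)
    if r: print(q,at_z(p,r[0]['point'],z))
E
```

```text
[0.4912 0.2    0.2446] [0.004  1.     0.0002] [-0.6698  0.2242  0.1945  1.8965 -0.0503  1.0252  1.1129] [-0.704   0.0822  0.955 ]
cartridge []
cradle [([255.3, 200.8], 0.58)]
on_clips [([246.2, 211.0], 0.64), ([437.1, 45.6], 0.54)]
home [([250.3, 206.4], 0.92)]
clamp_hinge [([247.1, 269.2], 0.64)]
clamp_handle []
on_clips [0.5478 0.1908 0.049 ]
home [0.5475 0.1961 0.033 ]
cradle [0.5513 0.2033 0.    ]
clamp_hinge [0.6334 0.1912 0.056 ]
```

View pics/w1.png

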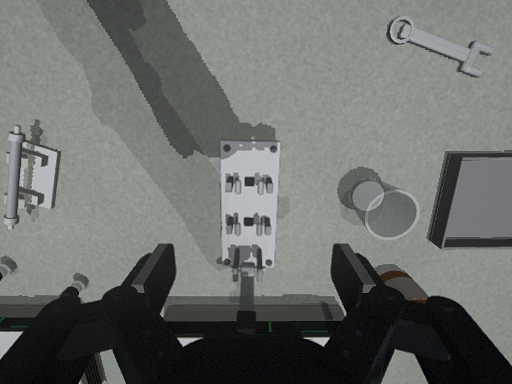

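Holder plate spans (221,142) to (275,267) in the wrist view, with its clip stations at rows about 184 and 224. I'll measure its edges precisely.

```bash
python3 - <<'E'
import cv2
im=cv2.imread('pics/w1.png')
cv2.imwrite('pics/w1c.png',cv2.resize(im[130:290,195:305],None,fx=5,fy=5,interpolation=cv2.INTER_CUBIC)[:600*2:,:][:800])
c=cv2.resize(im[132:282,195:305],None,fx=4,fy=4,interpolation=cv2.INTER_CUBIC);cv2.imwrite('pics/w1c.png',c)
E
```

```text
(no output)
```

View pics/w1c.png

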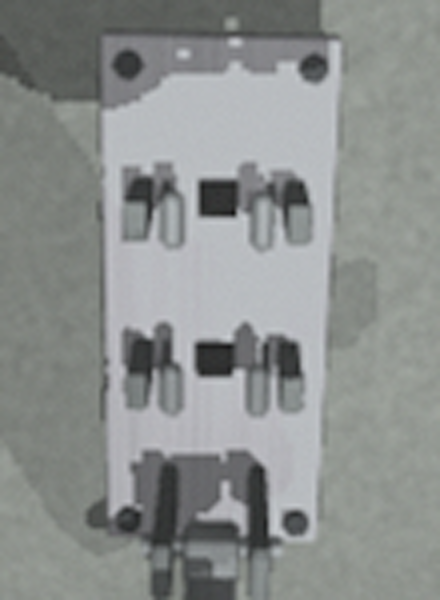

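```bash
python3 - <<'E'
from h import *
np.set_printoptions(precision=4,suppress=True)
p=shot('wrist')
def pt(c,z): return at_z(p,((c[0]+.5)/4-.5+195,(c[1]+.5)/4-.5+132),z)
for n,c,z in [('TLc',(102,36),.012),('TRc',(340,40),.012),('BLc',(108,533),.012),('BRc',(322,541),.012),('TLs',(127,65),.012),('TRs',(313,68),.012),('BLs',(128,519),.012),('BRs',(295,522),.012),('seat1',(219,198),.018),('seat2',(214,358),.018),
 ('n1L',(173,220),.0435),('n1R',(262,222),.0435),('n2L',(172,388),.0435),('n2R',(259,390),.0435),('c1L',(134,220),.045),('c1R',(299,222),.045),('c2L',(138,390),.045),('c2R',(292,392),.045)]: print(n,pt(c,z))
E
```

```text
TLc [0.4595 0.1554 0.012 ]
TRc [0.461  0.2365 0.012 ]
BLc [0.655 0.15  0.012]
BRc [0.6589 0.235  0.012 ]
TLs [0.4694 0.1636 0.012 ]
TRs [0.4706 0.2274 0.012 ]
BLs [0.6486 0.1581 0.012 ]
BRs [0.6501 0.2241 0.012 ]
seat1 [0.5152 0.195  0.018 ]
seat2 [0.5765 0.1927 0.018 ]
n1L [0.5154 0.1801 0.0435]
n1R [0.5162 0.2094 0.0435]
n2L [0.5763 0.1786 0.0435]
n2R [0.5771 0.2088 0.0435]
c1L [0.5149 0.1674 0.045 ]
c1R [0.5157 0.2215 0.045 ]
c2L [0.5763 0.167  0.045 ]
c2R [0.5772 0.2201 0.045 ]
```

Emit:
{"name": "step_arm", "arguments": {
  "increments": [
    [-4,0.8,0,0,0,0,0],
    [-4,0.8,0,0,0,0,0],
    [-4,0.8,0,0,0,0,0],
    [-4,0.8,0,0,0,0,0],
    [-4,0.8,0,0,0,0,0],
    [-4.15,-1.2,0,0,0,0,0],
    [-4.15,-1.2,0.5,0,0,0,0],
    [-4.15,-1.2,0.5,0,0,0,0],
    [-4.15,-1.2,1,0,0,0,0],
    [-4.15,-1.2,1,0,0,0,0],
    [-4.15,-1.2,1,0,0,0,0],
    [-4.15,-1.2,1,0,0,0,0],
    [0,0,0,0,0,0,0],
    [0,0,0,0,0,0,0]
  ]
}}

```text
t: 6.2
eef_pos: [0.4455, -0.2913, 0.194]
tool_rot: [-0.0, 0.709, 0.705, -0.0]
contact_force: [0.4, 0.8, -0.1]
gripper_width: 1.003
```

```bash
python3 - <<'E'
from h import *
np.set_printoptions(precision=4,suppress=True)
p=shot('wrist','w2.png');o,x,R=tool();print(x,R[:,0],o['q'],o['contact_force'])
for q,z in (('cartridge',.042),('rest_a',0)):
    r=bot.pinpoint(p,q)
    for k in r[:2]: print(q,k['score'],k['point'],at_z(p,k['point'],z))
r=bot.cut_out(p,'cartridge')[0];ys,xs=np.nonzero(r['pixels']);P=np.array([at_z(p,(a,b),.042)[:2] for a,b in zip(xs,ys)])
m,ev=P.mean(0),np.linalg.eigh(np.cov(P.T));v=ev[1][:,1];print(r['score'],m,np.degrees(np.arctan2(v[1],v[0])),len(P),P.min(0),P.max(0))
u,w=int(r['point'][0]),int(r['point'][1]);print(u,w)
im=p['pixels'][max(w-75,0):w+75,max(u-75,0):u+75,::-1];print(max(u-75,0),max(w-75,0));cv2.imwrite('pics/w2c.png',cv2.resize(np.ascontiguousarray(im),None,fx=4,fy=4,interpolation=cv2.INTER_CUBIC))
E
```

```text
[ 0.4464 -0.29    0.1942] [0.0021 1.     0.0005] [ 0.0727  0.3027  0.4705  1.9598 -0.1716  0.9178  2.1984] [ 0.0028  0.3688 -0.4065]
cartridge 0.83 [248.4, 197.3] [ 0.4675 -0.2966  0.042 ]
cartridge 0.63 [198.3, 284.1] [ 0.585  -0.3619  0.042 ]
rest_a 0.72 [250.8, 187.6] [ 0.469  -0.2941  0.    ]
0.69 [ 0.4687 -0.2967] 179.17911319628513 2181 [ 0.409  -0.3131] [ 0.533  -0.2813]
246 198
171 123
```

View pics/w2.png

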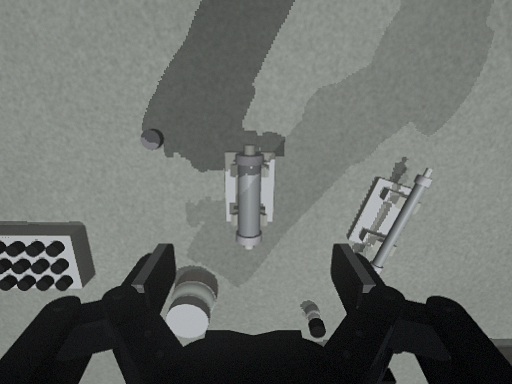

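View pics/w2c.png

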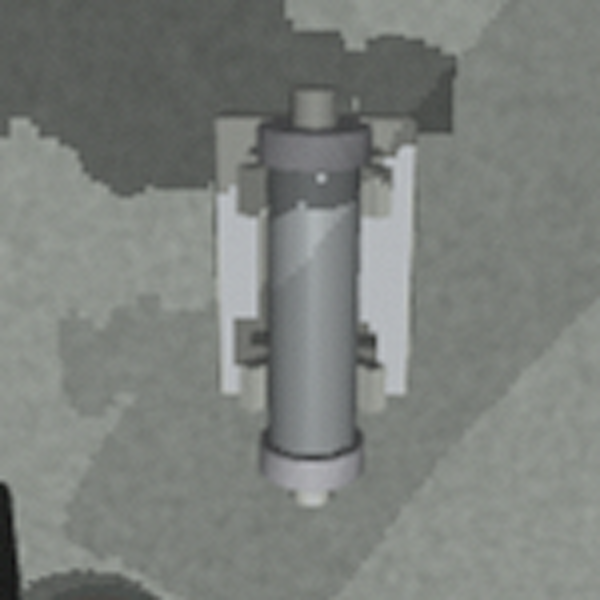

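Cartridge centre is about (0.470, -0.297), with its extents matching 124 mm. Descending.

Emit:
{"name": "step_arm", "arguments": {
  "increments": [
    [-0.65,2.35,2,0,0,0.8,0],
    [0,0,4,0,0,0,0],
    [0,0,4,0,0,0,0],
    [0,0,3,0,0,0,0],
    [0,0,0,0,0,0,0],
    [0,0,0,0,0,0,0]
  ]
}}

```text
t: 7.0
eef_pos: [0.4702, -0.2965, 0.0648]
tool_rot: [-0.0, 0.712, 0.702, 0.0]
contact_force: [0.8, -0.7, 0.1]
gripper_width: 1.001
```

```bash
python3 - <<'E'
from h import *
np.set_printoptions(precision=4,suppress=True)
p=shot('wrist','w3.png');o,x,R=tool();print(x,R[:,0],o['contact_force'])
r=bot.cut_out(p,'cartridge')
if r:
    r=r[0];ys,xs=np.nonzero(r['pixels']);P=np.array([at_z(p,(a,b),.042)[:2] for a,b in zip(xs,ys)])
    m,ev=P.mean(0),np.linalg.eigh(np.cov(P.T));v=ev[1][:,1];print(r['score'],m,np.degrees(np.arctan2(v[1],v[0])),P.min(0),P.max(0))
E
```

```text
[ 0.4708 -0.2972  0.0658] [ 0.0151  0.9999 -0.0007] [-0.0411 -0.2192  0.1212]
0.65 [ 0.4659 -0.2964] 178.87891884841804 [ 0.407  -0.3132] [ 0.5358 -0.2798]
```

View pics/w3.png

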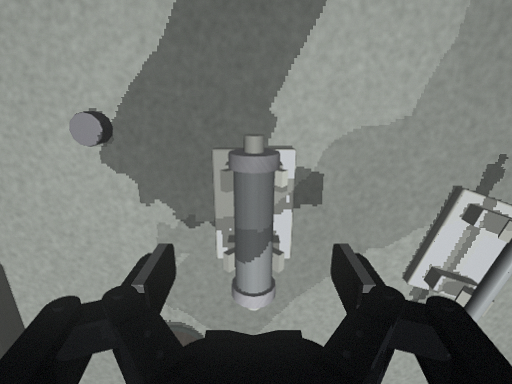

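The barrel runs between the fingers at column 253 and is centred, so I'll descend and close.

Emit:
{"name": "step_arm", "arguments": {
  "increments": [
    [0,0,2.5,0,0,0,0],
    [0,0,1.8,0,0,0,0],
    [0,0,0,0,0,0,0],
    [0,0,0,0,0,0,1],
    [0,0,0,0,0,0,1],
    [0,0,0,0,0,0,1],
    [0,0,0,0,0,0,1],
    [0,0,0,0,0,0,1],
    [0,0,0,0,0,0,1],
    [0,0,0,0,0,0,1]
  ],
  "squeeze": 50
}}

```text
t: 8.1
eef_pos: [0.4701, -0.2962, 0.0222]
tool_rot: [-0.0, 0.713, 0.702, 0.001]
contact_force: [-0.5, 3.5, 8.2]
gripper_width: 0.29
```

Emit:
{"name": "step_arm", "arguments": {
  "increments": [
    [0,0,0,0,0,0,1],
    [0,0,0,0,0,0,1],
    [0,0,-1,0,0,0,1],
    [0,0,-1,0,0,0,1],
    [0,0,-3,0,0,0,1],
    [0,0,-4,0,0,0,1],
    [0,0,-4,0,0,0,1],
    [0,0,-2,0,0,0,1],
    [0,0,0,0,0,0,1],
    [0,0,0,0,0,0,1]
  ]
}}

```text
t: 9.1
eef_pos: [0.4693, -0.2968, 0.1713]
tool_rot: [0.0, 0.713, 0.701, 0.0]
contact_force: [-1.3, 0.4, -3.2]
gripper_width: 0.291
```

```bash
python3 - <<'E'
from h import *
np.set_printoptions(precision=4,suppress=True)
p=shot('wrist','w4.png');o,x,R=tool();print(x,R,o['contact_force'],o['torque'],o['gripper_width'])
r=bot.cut_out(p,'cartridge')
for r in r[:1]:
    cv2.imwrite('pics/w4m.png',r['pixels'].astype(np.uint8)*255)
    ys,xs=np.nonzero(r['pixels']);print(r['score'],xs.min(),xs.max(),ys.min(),ys.max())
E
```

```text
[ 0.4688 -0.2965  0.1704] [[ 0.0159  0.9999 -0.0014]
 [ 0.9999 -0.0159  0.0008]
 [ 0.0008 -0.0015 -1.    ]] [ 0.4366 -0.027  -2.0576] [ 0.0071 -0.0244  0.0165] 0.2845652863405428
0.79 219 287 145 334
```

View pics/w4.png

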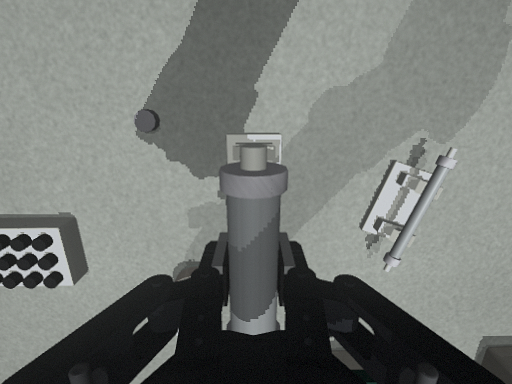

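```bash
python3 - <<'E'
from h import *
from scipy.optimize import least_squares
np.set_printoptions(precision=4,suppress=True)
p=shot('wrist');o,x,R=tool()
r=bot.cut_out(p,'cartridge')[0];M=r['pixels']
th=np.linspace(0,2*np.pi,60)
prof=[(-.062,.006),(-.052,.006),(-.052,.016),(-.042,.016),(-.042,.013),(-.01,.013)]
def model(a):
    dx,dy,dz,pit,yaw=a
    rows=[]
    for y,rr in prof:
        C=np.stack([rr*np.cos(th),np.full(60,y),rr*np.sin(th)],1)
        C=C@Ro.from_euler('xz',[pit,yaw]).as_matrix().T+[dx,dy,dz]
        rows.append(np.array([proj(p,x+R@c) for c in C]))
    return rows
def sil(a):
    m=np.zeros((384,512),np.uint8);rs=model(a)
    for i in range(0,5):
        h=cv2.convexHull(np.vstack(rs[i:i+2]).astype(np.float32));cv2.fillPoly(m,[np.round(h*16).astype(np.int32)],1,shift=4)
    return m>0
vis=np.zeros_like(M);vis[:235]=True
from scipy.optimize import minimize
def cost(a):
    return (sil(a)^M)[:235].sum()+ 2e2*((np.array(a)[[3]]/0.1)**2).sum()
best=None
for dz0 in(-.026,-.022,-.018):
  s=minimize(cost,[0,0,dz0,0,0],method='Nelder-Mead',options=dict(initial_simplex=np.array([0,0,dz0,0,0])+np.vstack([np.zeros(5),np.diag([.004,.004,.006,.06,.04])]),maxiter=400))
  print(s.fun,s.x)
  s=minimize(lambda b:cost([b[0],b[1],b[2],0,b[3]]),[0,0,dz0,0],method='Nelder-Mead',options=dict(initial_simplex=np.array([0,0,dz0,0])+np.vstack([np.zeros(4),np.diag([.004,.004,.006,.04])])))
  print(' nopitch',s.fun,s.x)
E
```

```text
82.692465393736 [-0.0005  0.0001 -0.0173 -0.0153  0.007 ]
 nopitch 93.0 [-0.0002  0.0006 -0.0144  0.0025]
75.42100167872104 [-0.0004  0.0001 -0.0166 -0.0046  0.0057]
 nopitch 74.0 [-0.0006  0.0002 -0.0161  0.0125]
71.00001248073646 [-0.0005  0.0003 -0.016   0.      0.0071]
 nopitch 72.0 [-0.0005  0.0004 -0.0158  0.0084]
```

Pose in hand: centred within 0.5 mm, with its yaw matching the holder's. Carrying it over.

Emit:
{"name": "step_arm", "arguments": {
  "increments": [
    [4.13,1.28,0,0,0,0,1],
    [4.13,1.28,0,0,0,0,1],
    [4.13,1.28,0,0,0,0,1],
    [4.13,1.28,0,0,0,0,1],
    [4.13,1.28,0,0,0,0,1],
    [4.13,1.28,0,0,0,0,1],
    [4.07,-0.13,0,0,0,0,1],
    [4.07,-0.13,0,0,0,0,1],
    [4.07,-0.13,0,0,0,0,1],
    [4.07,-0.13,0,0,0,0,1],
    [4.07,-0.13,0,0,0,0,1],
    [4.07,-0.13,0,0,0,0,1],
    [0,0,0,0,0,0,1],
    [0,0,0,0,0,0,1],
    [0,0,0,0,0,0,1]
  ]
}}

```text
t: 10.8
eef_pos: [0.5462, 0.1922, 0.1705]
tool_rot: [0.0, 0.713, 0.701, -0.001]
contact_force: [0.1, -0.4, -2.2]
gripper_width: 0.288
```

```bash
python3 - <<'E'
from h import *
np.set_printoptions(precision=4,suppress=True)
p=shot('wrist','w5.png');o,x,R=tool();print(x,R,o['q'],o['contact_force'],o['gripper_width'])
s=shot('side');im=s['pixels'][70:200,200:360,::-1];cv2.imwrite('pics/s5.png',cv2.resize(np.ascontiguousarray(im),None,fx=4.5,fy=4.5,interpolation=cv2.INTER_CUBIC))
E
```

```text
[0.5464 0.1919 0.1707] [[ 0.0182  0.9998 -0.0009]
 [ 0.9998 -0.0182 -0.0012]
 [-0.0013 -0.0009 -1.    ]] [-0.7031  0.398   0.3294  1.8665 -0.1592  0.904   1.254 ] [ 0.0662 -0.3844 -2.5911] 0.2868131886540174
```

View pics/w5.png

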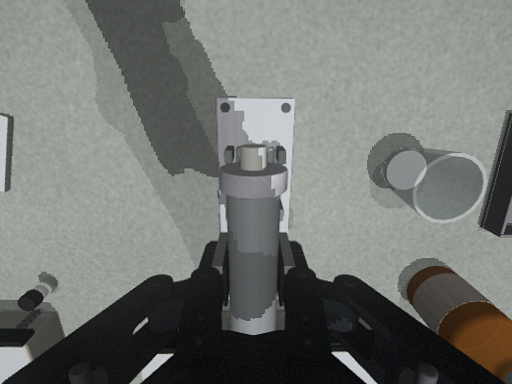

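View pics/s5.png

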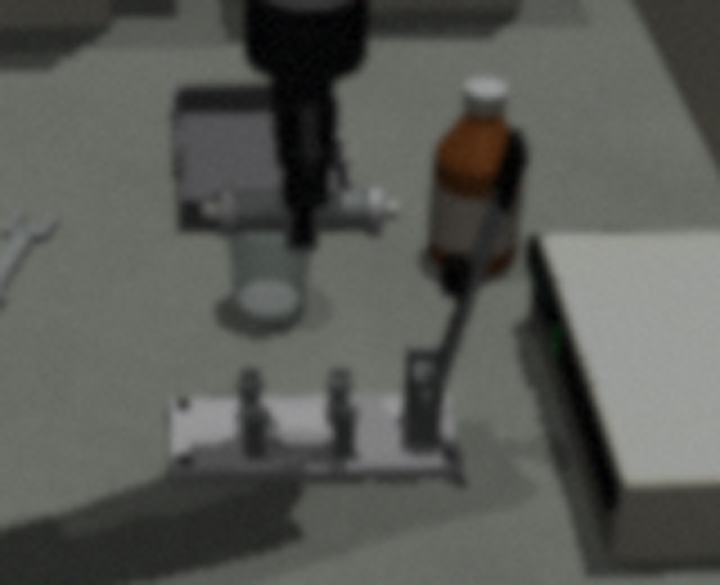

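```bash
python3 - <<'E'
from h import *
np.set_printoptions(precision=4,suppress=True)
p=shot('wrist')
im=p['pixels'][85:235,190:320,::-1];cv2.imwrite('pics/w5c.png',cv2.resize(np.ascontiguousarray(im),None,fx=4,fy=4,interpolation=cv2.INTER_CUBIC))
for c,z in [((225,107),.012),((287,108),.012),((217,98.5),.012),((295,99),.012)]:print(at_z(p,c,z))
E
```

```text
[0.4695 0.1637 0.012 ]
[0.4717 0.2292 0.012 ]
[0.4608 0.1558 0.012 ]
[0.4628 0.2374 0.012 ]
```

View pics/w5c.png

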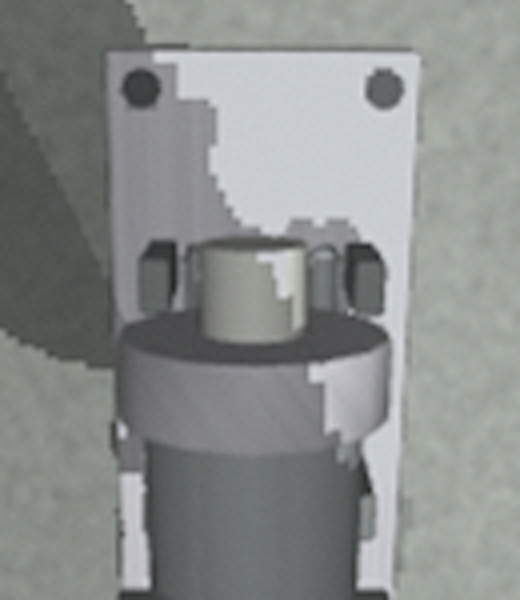

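Emit:
{"name": "step_arm", "arguments": {
  "increments": [
    [0.3,0.05,1,0,0,0,1],
    [0,0,3,0,0,0,1],
    [0,0,3,0,0,0,1],
    [0,0,3,0,0,0,1],
    [0,0,1.5,0,0,0,1],
    [0,0,0.5,0,0,0,1],
    [0,0,0,0,0,0,1],
    [0,0,0,0,0,0,1]
  ]
}}

```text
t: 11.75
eef_pos: [0.548, 0.197, 0.0525]
tool_rot: [0.0, 0.713, 0.701, 0.001]
contact_force: [0.2, 0.3, -2.2]
gripper_width: 0.284
```

```bash
python3 - <<'E'
from h import *
np.set_printoptions(precision=4,suppress=True)
p=shot('wrist','w6.png');o,x,R=tool();print(x,R,o['contact_force'],o['gripper_width'])
s=shot('side');im=s['pixels'][90:200,200:340,::-1];cv2.imwrite('pics/s6.png',cv2.resize(np.ascontiguousarray(im),None,fx=5,fy=5,interpolation=cv2.INTER_CUBIC))
E
```

```text
[0.5481 0.1971 0.0526] [[ 0.0162  0.9999  0.0022]
 [ 0.9999 -0.0162  0.0011]
 [ 0.0011  0.0022 -1.    ]] [ 0.4736 -0.4732 -2.4319] 0.28872213855740164
```

View pics/w6.png

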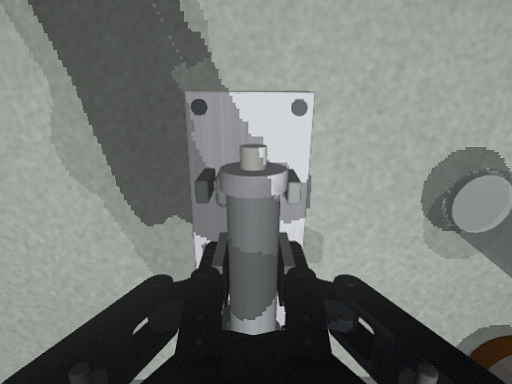

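View pics/s6.png

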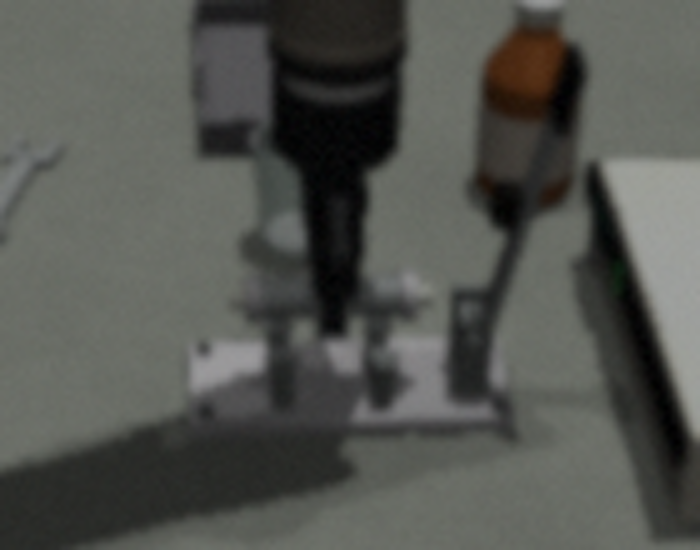

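```bash
python3 - <<'E'
from h import *
np.set_printoptions(precision=4,suppress=True)
p=shot('wrist')
im=p['pixels'][85:235,180:325,::-1];cv2.imwrite('pics/w6c.png',cv2.resize(np.ascontiguousarray(im),None,fx=4,fy=4,interpolation=cv2.INTER_CUBIC))
for c,z in [((199,107),.012),((299,108),.012),((187,92.5),.012),((313.5,92.5),.012)]:print(at_z(p,c,z))
E
```

```text
[0.4693 0.1639 0.012 ]
[0.471  0.2279 0.012 ]
[0.4605 0.157  0.012 ]
[0.4617 0.2367 0.012 ]
```

View pics/w6c.png

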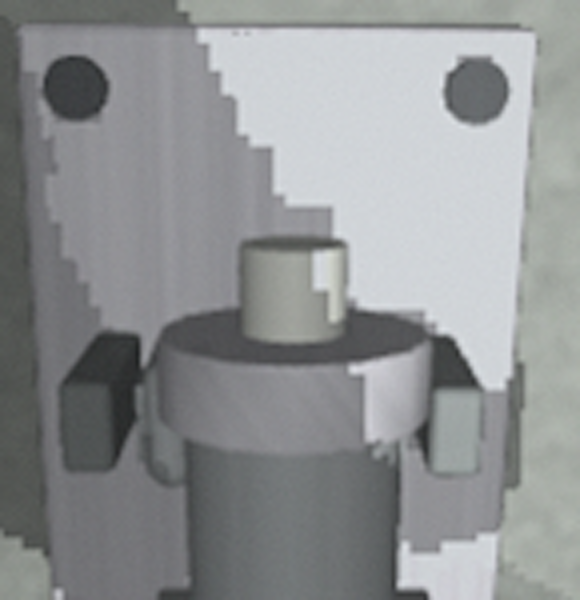

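```bash
python3 - <<'E'
from h import *
np.set_printoptions(precision=4,suppress=True)
p=shot('wrist')
F=lambda a,b:((a+.5)/4-.5+180,(b+.5)/4-.5+85)
for c in [F(88,426),F(457,430),F(114,382),F(433,388),F(62,470),F(482,473)]:print(at_z(p,c,.045))
o,x,R=tool();print(x)
print('flange px',F(160,360),F(432,360),[proj(p,x+R@np.array([s-.0005,-.047+.0003,-.0195])) for s in(-.016,.016)])
E
```

```text
[0.515  0.1681 0.045 ]
[0.5165 0.2212 0.045 ]
[0.5085 0.1723 0.045 ]
[0.5101 0.2176 0.045 ]
[0.5217 0.1638 0.045 ]
[0.5231 0.2251 0.045 ]
[0.5477 0.1971 0.0523]
flange px (219.625, 174.625) (287.625, 174.625) [array([217.4939, 179.3796]), array([286.206 , 179.3837])]
```

Emit:
{"name": "step_arm", "arguments": {
  "increments": [
    [-0.27,-0.1,0,0,0,0.3,1],
    [0,0,1,0,0,0,1],
    [0,0,0.8,0,0,0,1],
    [0,0,0,0,0,0,1],
    [0,0,0,0,0,0,1],
    [0,0,0,0,0,0,1]
  ]
}}

```text
t: 12.55
eef_pos: [0.5461, 0.1941, 0.0333]
tool_rot: [0.0, 0.715, 0.7, 0.0]
contact_force: [0.7, -0.5, -2.8]
gripper_width: 0.286
```

```bash
python3 - <<'E'
from h import *
np.set_printoptions(precision=4,suppress=True)
p=shot('wrist');o,x,R=tool();print(x,R[:,0],o['contact_force'],o['torque'],o['gripper_width'])
im=p['pixels'][85:235,180:325,::-1];cv2.imwrite('pics/w7c.png',cv2.resize(np.ascontiguousarray(im),None,fx=4,fy=4,interpolation=cv2.INTER_CUBIC))
E
```

```text
[0.5461 0.1941 0.0334] [0.0212 0.9998 0.0001] [ 0.6799  0.8097 -1.9603] [0.0221 0.0113 0.0006] 0.2848114592627745
```

View pics/w7c.png

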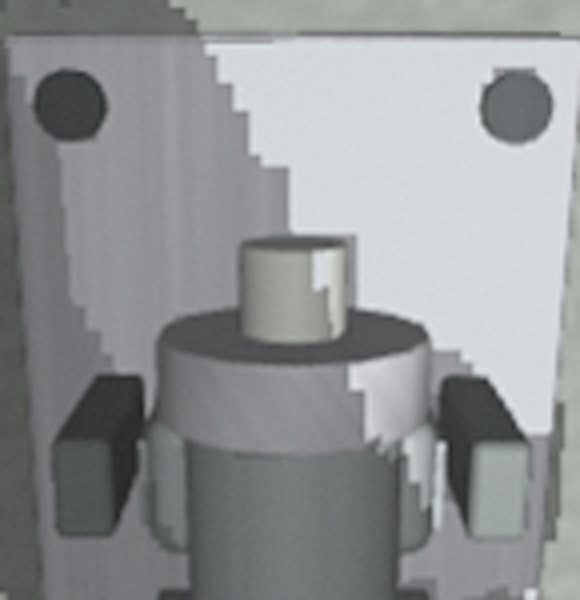

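Emit:
{"name": "step_arm", "arguments": {
  "increments": [
    [0,0,0.15,0,0,0,1],
    [0,0,0.1,0,0,0,1],
    [0,0,0.05,0,0,0,1],
    [0,0,0,0,0,0,1],
    [0,0,0,0,0,0,1]
  ]
}}

```text
t: 13.1
eef_pos: [0.546, 0.194, 0.0303]
tool_rot: [0.0, 0.715, 0.7, 0.0]
contact_force: [-1.1, -0.2, -2.7]
gripper_width: 0.286
```

Emit:
{"name": "step_arm", "arguments": {
  "increments": [
    [0,0,0.05,0,0,0,1],
    [0,0,0,0,0,0,1],
    [0,0,0.05,0,0,0,1],
    [0,0,0,0,0,0,1]
  ]
}}

```text
t: 13.5
eef_pos: [0.5461, 0.1938, 0.0293]
tool_rot: [0.0, 0.715, 0.699, -0.0]
contact_force: [0.2, 0.1, -1.1]
gripper_width: 0.29
```

```bash
python3 - <<'E'
from h import *
for i in range(2):
    p=shot('wrist');o,x,R=tool();print(x,o['contact_force'],o['torque'])
E
```

```text
[0.54604924 0.19386733 0.02932783] [ 0.82395447 -0.30775465 -1.87560198] [-0.2336884  -0.01200547 -0.023749  ]
[0.54606439 0.19387264 0.02933772] [ 0.09432502 -0.32838463 -1.08367096] [-0.21719718 -0.01539217 -0.00120257]
```

Emit:
{"name": "step_arm", "arguments": {
  "increments": [
    [0,0,0.05,0,0,0,1],
    [0,0,0,0,0,0,1],
    [0,0,0,0,0,0,1]
  ]
}}

```text
t: 13.9
eef_pos: [0.5461, 0.1938, 0.0289]
tool_rot: [0.0, 0.715, 0.699, 0.0]
contact_force: [-0.3, -2.1, 1.4]
gripper_width: 0.289
```

```bash
python3 - <<'E'
from h import *
for i in range(2):
    p=shot('wrist');o,x,R=tool();print(x,o['contact_force'],o['torque'])
im=p['pixels'][85:235,180:325,::-1];cv2.imwrite('pics/w8c.png',cv2.resize(np.ascontiguousarray(im),None,fx=4,fy=4,interpolation=cv2.INTER_CUBIC))
E
```

```text
[0.54610459 0.19383709 0.02893321] [-1.09859579 -2.15064405  2.10734665] [-0.4426035  -0.05605908 -0.0138017 ]
[0.54609255 0.19384156 0.02892634] [-0.43658782 -1.74623542  1.47187424] [-0.41193706  0.02431402 -0.08691686]
```

View pics/w8c.png

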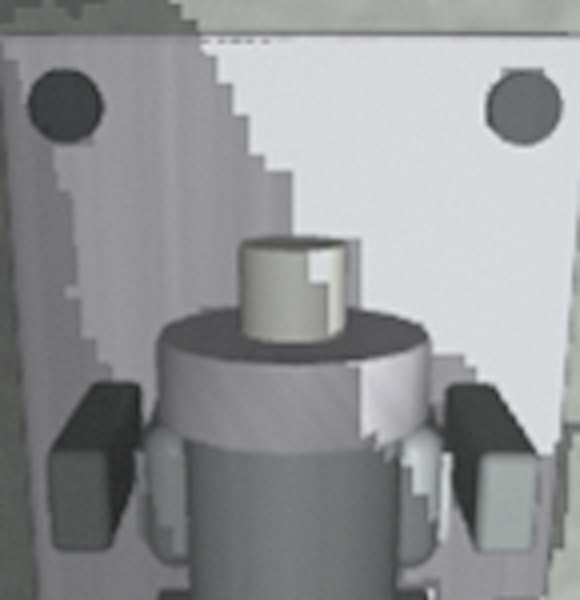

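Emit:
{"name": "step_arm", "arguments": {
  "increments": [
    [-0.03,0,0.03,0,0,0,1],
    [0,0,0,0,0,0,1],
    [0,0,0,0,0,0,0.6],
    [0,0,0,0,0,0,0.5],
    [0,0,0,0,0,0,0.3],
    [0,0,0,0,0,0,0.2],
    [0,0,0,0,0,0,0.2],
    [0,0,0,0,0,0,0.2]
  ]
}}

```text
t: 14.8
eef_pos: [0.5459, 0.1938, 0.0285]
tool_rot: [-0.0, 0.715, 0.7, 0.0]
contact_force: [0.1, 0.7, -0.1]
gripper_width: 0.8
```

```bash
python3 - <<'E'
from h import *
p=shot('wrist','w9.png');o,x,R=tool();print(x,o['contact_force'],o['torque'],o['gripper_width'])
E
```

```text
[0.54592681 0.19379006 0.02847286] [-0.41273673 -0.72217668 -0.1510674 ] [ 0.01081518 -0.02534891 -0.04019263] 0.7987505795800023
```

View pics/w9.png

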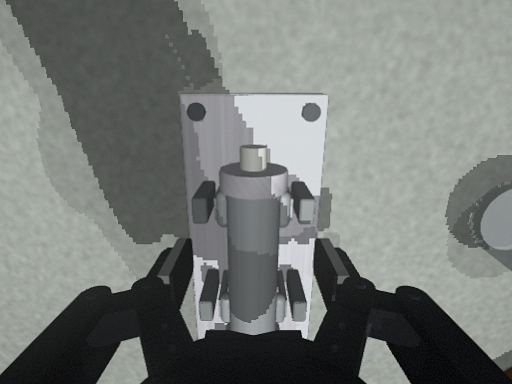

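Released: the barrel lies on the clip noses, between the cheek pairs at rows 205 and 295, with the rear flange beyond its station. Retreating upward to check.

Emit:
{"name": "step_arm", "arguments": {
  "increments": [
    [0,0,-1,0,0,0,0.1],
    [0,0,-3,0,0,0,0],
    [0,0,-4,0,0,0,0],
    [0,0,-4,0,0,0,0],
    [0,-1,-4,0,0,0,0],
    [0,-3,-4,0,0,0,0.5],
    [0,-3,-2,0,0,0,1],
    [0,0,0,0,0,0,1],
    [0,0,0,0,0,0,1]
  ]
}}

```text
t: 15.75
eef_pos: [0.4759, 0.1955, 0.2496]
tool_rot: [-0.0, 0.714, 0.7, 0.001]
contact_force: [0.6, -0.8, -0.6]
gripper_width: 0.333
```

```bash
python3 - <<'E'
from h import *
np.set_printoptions(precision=4,suppress=True)
p=shot('wrist','w10.png');o,x,R=tool();print(x,o['contact_force'],o['gripper_width'])
im=p['pixels'][100:300,170:330,::-1];cv2.imwrite('pics/w10c.png',cv2.resize(np.ascontiguousarray(im),None,fx=3,fy=3,interpolation=cv2.INTER_CUBIC))
s=shot('side');im=s['pixels'][60:200,200:360,::-1];cv2.imwrite('pics/s10.png',cv2.resize(np.ascontiguousarray(im),None,fx=5,fy=4.2,interpolation=cv2.INTER_CUBIC))
for q,z in (('cartridge',.049),('clamp_hinge',.056)):
    for k in bot.pinpoint(p,q)[:1]: print(q,k['score'],k['point'],at_z(p,k['point'],z))
t=shot('top')
for c in((180,125),(200,125),(240,125)): print('box front bottom',at_z(t,c,0))
for c in((158,120),(241,119)): print('box front top if z .1',at_z(t,c,.1))
r=bot.cut_out(p,'cartridge')
if r:
    r=r[0];ys,xs=np.nonzero(r['pixels']);P=np.array([at_z(p,(a,b),.049)[:2] for a,b in zip(xs,ys)])
    ev=np.linalg.eigh(np.cov(P.T));v=ev[1][:,1];print(r['score'],np.degrees(np.arctan2(v[1],v[0])),P.min(0),P.max(0))
for k in bot.pinpoint(s,'clamp_handle')[:1]: a=k; print(k)
for k in bot.pinpoint(t,'clamp_handle')[:1]: b=k; print(k)
print(tri([ray(s,a['point']),ray(t,b['point'])]))
E
```

```text
[0.4762 0.1951 0.2487] [ 0.6617 -0.7923  0.2808] 0.2368348482190486
cartridge 0.71 [249.8, 220.3] [0.5488 0.1901 0.049 ]
clamp_hinge 0.74 [252.5, 275.9] [0.6335 0.192  0.056 ]
box front bottom [0.7444 0.2649 0.    ]
box front bottom [0.7428 0.1967 0.    ]
box front bottom [0.7396 0.0603 0.    ]
box front top if z .1 [0.7312 0.3157 0.1   ]
box front top if z .1 [0.7283 0.052  0.1   ]
0.57 178.40231970284992 [0.482  0.1764] [0.6099 0.2113]
{'point': [313.3, 109.9], 'score': 0.9}
{'point': [190.0, 122.8], 'score': 0.51}
(array([0.6836, 0.1961, 0.207 ]), [np.float64(0.00207249623176556), np.float64(0.002072496231765712)])
```

View pics/w10c.png

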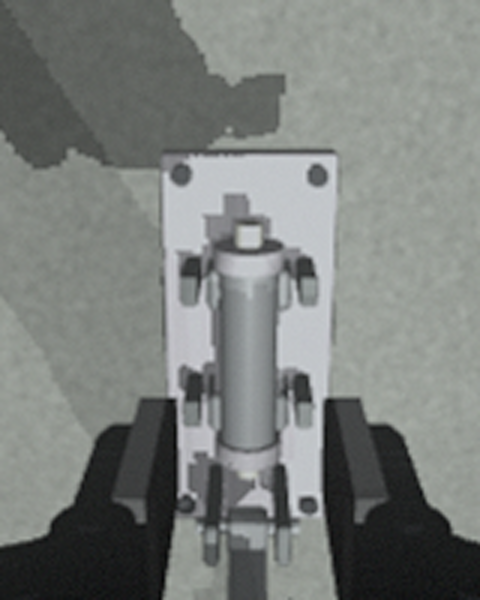

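View pics/s10.png

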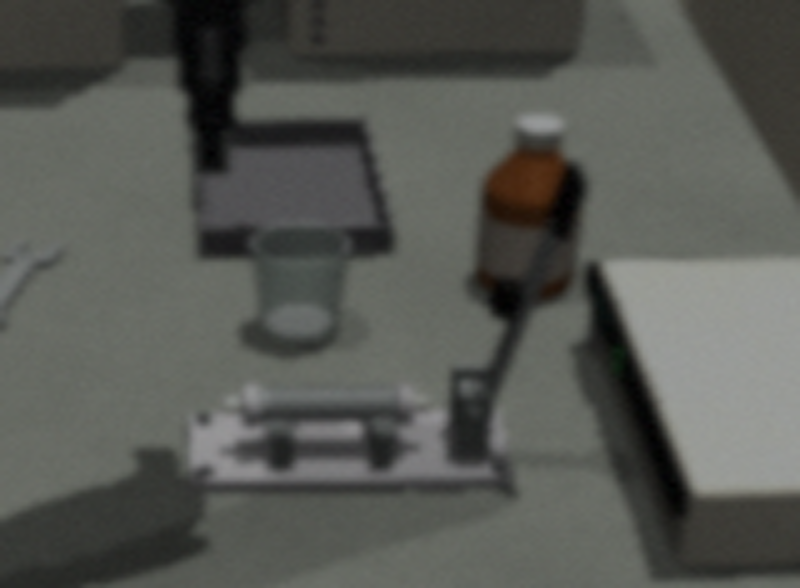

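The cartridge's extents (0.482 to 0.610) give its centre at 0.546. Both flanges lie outside the stations, and the clamp is still raised at about 1.77 rad. Next I'll go over and behind the clamp with the fingers shut.

Emit:
{"name": "step_arm", "arguments": {
  "increments": [
    [0,0,-3,0,0,0,1],
    [0,0,-3,0,0,0,1],
    [0,4,-0.5,0,0,0,1],
    [0,4,0,0,0,0,1],
    [0,4,0,0,0,0,1],
    [0,4,0,0,0,0,1],
    [0,4,0,0,0,0,1],
    [0,4,0,0,0,0,1],
    [0,0.5,0,0,0,0,1],
    [0,0,0,0,0,0,1],
    [0,0,0,0,0,0,1]
  ]
}}

```text
t: 17.25
eef_pos: [0.7202, 0.1902, 0.3131]
tool_rot: [-0.0, 0.715, 0.7, -0.0]
contact_force: [-1.1, -0.6, -0.1]
gripper_width: 0.002
```

```bash
python3 - <<'E'
from h import *
np.set_printoptions(precision=4,suppress=True)
o,x,R=tool();print(x,R,o['contact_force'],o['gripper_width'],o['q'])
p=shot('wrist','w11.png')
s=shot('side');im=s['pixels'][50:190,220:380,::-1];cv2.imwrite('pics/s11.png',cv2.resize(np.ascontiguousarray(im),None,fx=5,fy=4.2,interpolation=cv2.INTER_CUBIC))
E
```

```text
[0.7202 0.1902 0.3131] [[ 0.0211  0.9998 -0.0011]
 [ 0.9998 -0.0211  0.    ]
 [-0.     -0.0011 -1.    ]] [-1.1273 -0.5588 -0.1158] 0.0018149656974591909 [-0.5832  0.5715  0.4056  1.2761 -0.2214  1.3384  1.3651]
```

View pics/w11.png

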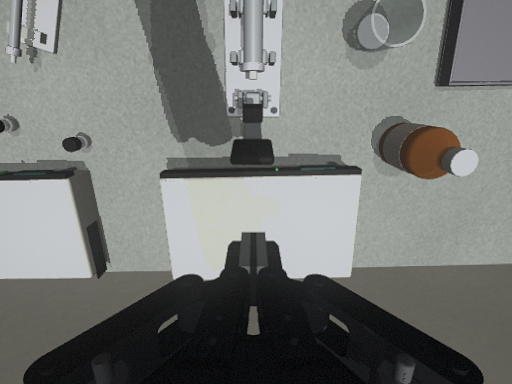

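View pics/s11.png

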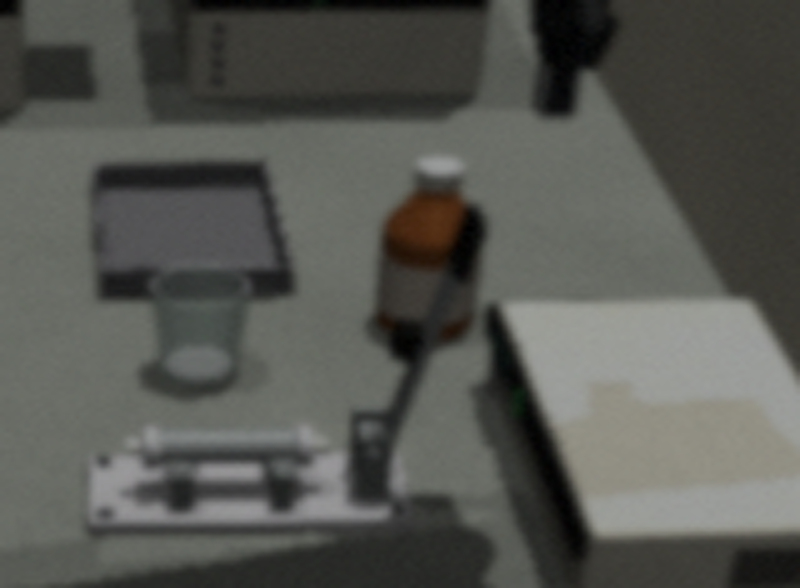

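```bash
python3 - <<'E'
from h import *
p=shot('wrist')
for c in((252,140),(252,163)):
  for z in (.2,.22,.24): print(c,at_z(p,c,z))
E
```

```text
(252, 140) [0.67224101 0.19069464 0.2       ]
(252, 140) [0.66964238 0.19079057 0.22      ]
(252, 140) [0.66704376 0.19088649 0.24      ]
(252, 163) [0.69401193 0.19022933 0.2       ]
(252, 163) [0.6897098  0.19036166 0.22      ]
(252, 163) [0.68540768 0.190494   0.24      ]
```

Emit:
{"name": "step_arm", "arguments": {
  "increments": [
    [0,0,3,0,0,0,1],
    [0,0,3,0,0,0,1],
    [0,0,3,0,0,0,1],
    [0,0,2.6,0,0,0,1],
    [0,0,0,0,0,0,1],
    [0,0,0,0,0,0,1]
  ]
}}

```text
t: 18.0
eef_pos: [0.7207, 0.1904, 0.1985]
tool_rot: [-0.0, 0.714, 0.7, 0.0]
contact_force: [0.0, 0.6, 1.1]
gripper_width: -0.001
```

```bash
python3 - <<'E'
from h import *
o,x,R=tool();print(x,o['contact_force'])
s=shot('side');im=s['pixels'][50:190,220:380,::-1];cv2.imwrite('pics/s12.png',cv2.resize(np.ascontiguousarray(im),None,fx=5,fy=4.2,interpolation=cv2.INTER_CUBIC))
E
```

```text
[0.72066601 0.19041094 0.19849985] [0.02442883 0.62861146 1.08317693]
```

View pics/s12.png

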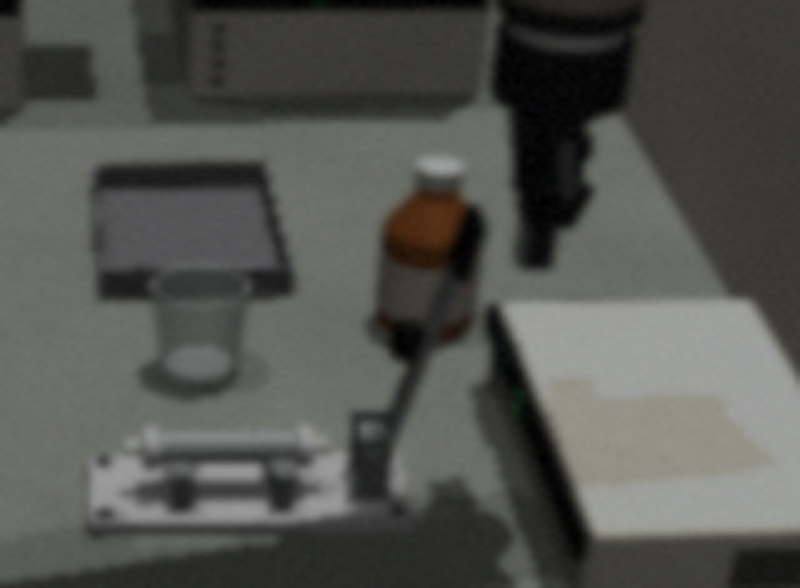

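Emit:
{"name": "step_arm", "arguments": {
  "increments": [
    [0,-1.55,-0.15,0,0,0,1],
    [0,-1.55,-0.15,0,0,0,1],
    [0,-1.55,-0.15,0,0,0,1],
    [0,-1.55,-0.15,0,0,0,1],
    [0,-2.2,0,0,0,0,1],
    [0,-2.2,0,0,0,0,1],
    [0,0,0,0,0,0,1]
  ]
}}

```text
t: 18.75
eef_pos: [0.6139, 0.1931, 0.2061]
tool_rot: [-0.0, 0.714, 0.7, 0.002]
contact_force: [-0.1, 0.9, -0.4]
gripper_width: -0.0
```

```bash
python3 - <<'E'
from h import *
o,x,R=tool();print(x,o['contact_force'])
s=shot('side');im=s['pixels'][50:190,220:380,::-1];cv2.imwrite('pics/s13.png',cv2.resize(np.ascontiguousarray(im),None,fx=5,fy=4.2,interpolation=cv2.INTER_CUBIC))
E
```

```text
[0.61394499 0.19314225 0.20610983] [-0.05049532  0.92320892 -0.39957194]
```

View pics/s13.png

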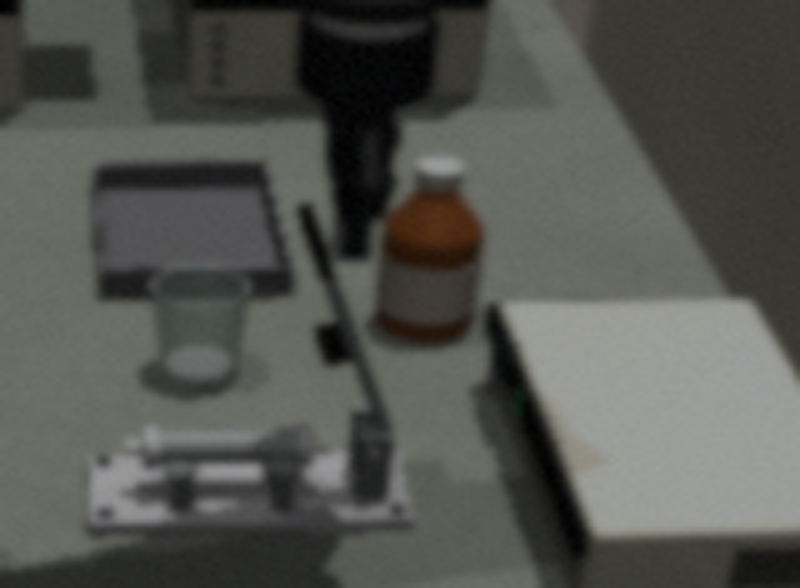

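Emit:
{"name": "step_arm", "arguments": {
  "increments": [
    [0,-1.1,0.28,0,0,0,1],
    [0,-1.1,0.28,0,0,0,1],
    [0,-1.1,0.28,0,0,0,1],
    [0,-1.1,0.28,0,0,0,1],
    [0,-0.9,0.5,0,0,0,1],
    [0,-0.9,0.5,0,0,0,1],
    [0,-0.9,0.5,0,0,0,1],
    [0,-0.8,0.7,0,0,0,1],
    [0,-0.8,0.7,0,0,0,1],
    [0,-0.8,0.7,0,0,0,1],
    [0,0,0,0,0,0,1],
    [0,0,0,0,0,0,1]
  ]
}}

```text
t: 20.0
eef_pos: [0.5198, 0.1943, 0.1561]
tool_rot: [-0.0, 0.714, 0.7, -0.0]
contact_force: [0.1, -0.0, 0.6]
gripper_width: 0.003
```

```bash
python3 - <<'E'
from h import *
o,x,R=tool();print(x,o['contact_force'])
s=shot('side');im=s['pixels'][50:190,220:380,::-1];cv2.imwrite('pics/s14.png',cv2.resize(np.ascontiguousarray(im),None,fx=5,fy=4.2,interpolation=cv2.INTER_CUBIC))
w=shot('wrist','w14.png')
E
```

```text
[0.51979044 0.19431153 0.15613414] [ 0.05799257 -0.03968309  0.5521398 ]
```

View pics/s14.png

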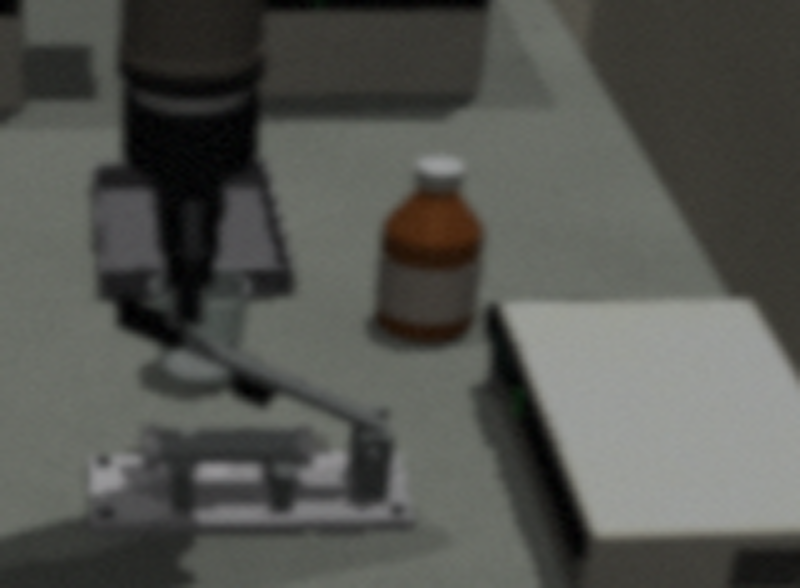

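View pics/w14.png

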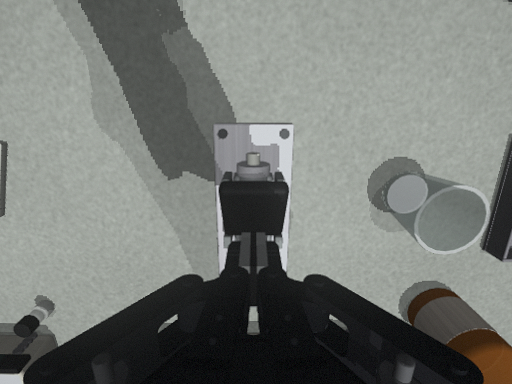

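Emit:
{"name": "step_arm", "arguments": {
  "increments": [
    [0,-0.75,0.5,0,0,0,1],
    [0,-0.7,0.6,0,0,0,1],
    [0,-0.7,0.7,0,0,0,1],
    [0,-0.65,0.8,0,0,0,1],
    [0,-0.6,0.8,0,0,0,1],
    [0,0,0,0,0,0,1],
    [0,0,0,0,0,0,1]
  ]
}}

```text
t: 20.8
eef_pos: [0.4857, 0.195, 0.122]
tool_rot: [-0.0, 0.715, 0.7, -0.0]
contact_force: [0.3, 0.6, 0.1]
gripper_width: 0.003
```

```bash
python3 - <<'E'
from h import *
o,x,R=tool();print(x,o['contact_force'])
s=shot('side');im=s['pixels'][90:190,220:330,::-1];cv2.imwrite('pics/s15.png',cv2.resize(np.ascontiguousarray(im),None,fx=6,fy=6,interpolation=cv2.INTER_CUBIC))
w=shot('wrist','w15.png')
E
```

```text
[0.48573076 0.19502864 0.12204485] [0.32403502 0.60140951 0.07032983]
```

View pics/s15.png

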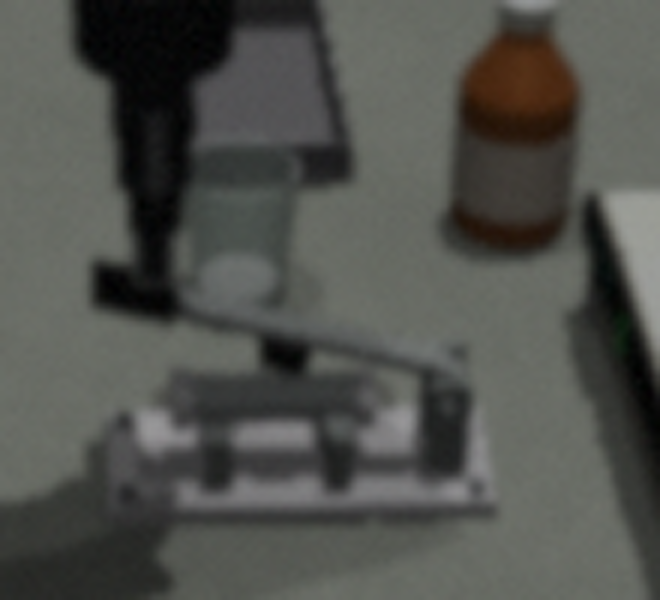

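View pics/w15.png

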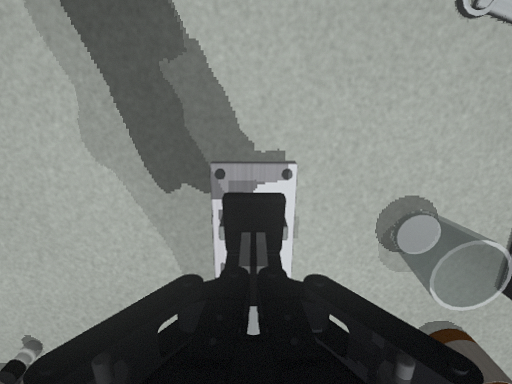

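Tip is mid-handle, the pad just above the barrel (side view (285,355) of the crop). Lowering to near contact.

Emit:
{"name": "step_arm", "arguments": {
  "increments": [
    [0,-0.5,0.4,0,0,0,1],
    [0,-0.5,0.4,0,0,0,1],
    [0,-0.2,0.4,0,0,0,1],
    [0,0,0.3,0,0,0,1],
    [0,0,0,0,0,0,1],
    [0,0,0,0,0,0,1]
  ]
}}

```text
t: 21.5
eef_pos: [0.4741, 0.1952, 0.1072]
tool_rot: [0.0, 0.715, 0.7, -0.0]
contact_force: [0.1, -0.4, -0.4]
gripper_width: 0.001
```

```bash
python3 - <<'E'
from h import *
o,x,R=tool();print(x,o['contact_force'])
s=shot('side');im=s['pixels'][90:190,220:330,::-1];cv2.imwrite('pics/s16.png',cv2.resize(np.ascontiguousarray(im),None,fx=6,fy=6,interpolation=cv2.INTER_CUBIC))
E
```

```text
[0.47405055 0.19523678 0.10721843] [ 0.12369402 -0.42799975 -0.36462661]
```

View pics/s16.png

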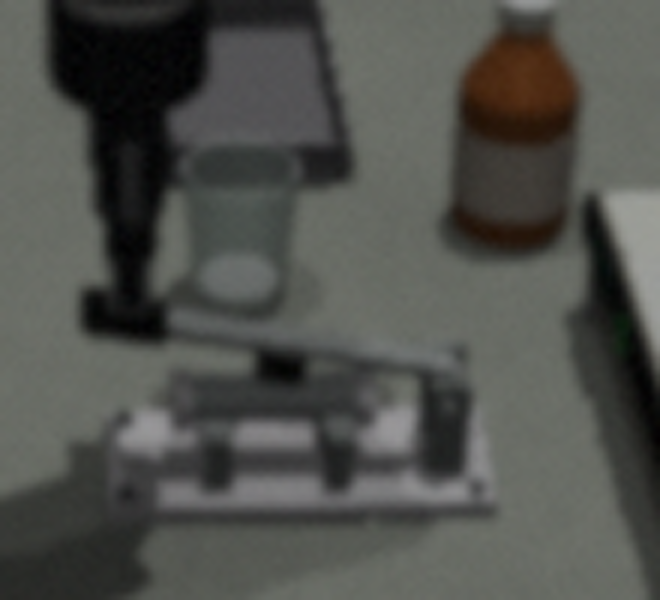

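Emit:
{"name": "step_arm", "arguments": {
  "increments": [
    [0,0,0.2,0,0,0,1],
    [0,0,0.2,0,0,0,1],
    [0,0,0.1,0,0,0,1],
    [0,0,0.1,0,0,0,1],
    [0,0,0,0,0,0,1]
  ]
}}

```text
t: 22.05
eef_pos: [0.4737, 0.1954, 0.1012]
tool_rot: [-0.0, 0.715, 0.7, -0.0]
contact_force: [-1.1, 0.4, 2.0]
gripper_width: 0.002
```

Emit:
{"name": "step_arm", "arguments": {
  "increments": [
    [0,0,0.1,0,0,0,1],
    [0,0,0.1,0,0,0,1],
    [0,0,0.1,0,0,0,1],
    [0,0,0,0,0,0,1]
  ]
}}

```text
t: 22.45
eef_pos: [0.4738, 0.1953, 0.0982]
tool_rot: [-0.0, 0.715, 0.7, -0.0]
contact_force: [-1.1, -0.7, 1.9]
gripper_width: -0.002
```

Emit:
{"name": "step_arm", "arguments": {
  "increments": [
    [0,0,0.1,0,0,0,1],
    [0,0,0.1,0,0,0,1],
    [0,0,0.1,0,0,0,1],
    [0,0,0,0,0,0,1]
  ]
}}

```text
t: 22.85
eef_pos: [0.4738, 0.1953, 0.0952]
tool_rot: [-0.0, 0.715, 0.7, -0.0]
contact_force: [-1.4, 0.7, 2.7]
gripper_width: 0.006
```

Emit:
{"name": "step_arm", "arguments": {
  "increments": [
    [0,0,0.1,0,0,0,1],
    [0,0,0.1,0,0,0,1],
    [0,0,0,0,0,0,1]
  ]
}}

```text
t: 23.15
eef_pos: [0.4738, 0.1952, 0.0932]
tool_rot: [-0.0, 0.715, 0.7, -0.0]
contact_force: [-1.5, -0.2, 2.9]
gripper_width: 0.005
```

Emit:
{"name": "step_arm", "arguments": {
  "increments": [
    [0,0,0.1,0,0,0,1],
    [0,0,0.1,0,0,0,1],
    [0,0,0,0,0,0,1]
  ]
}}

```text
t: 23.45
eef_pos: [0.4739, 0.1953, 0.0912]
tool_rot: [-0.0, 0.715, 0.7, -0.0]
contact_force: [-2.0, -0.2, 2.7]
gripper_width: 0.004
```

Emit:
{"name": "step_arm", "arguments": {
  "increments": [
    [0,0,0.1,0,0,0,1],
    [0,0,0.1,0,0,0,1],
    [0,0,0,0,0,0,1]
  ]
}}

```text
t: 23.75
eef_pos: [0.4739, 0.1953, 0.0892]
tool_rot: [0.0, 0.715, 0.7, -0.0]
contact_force: [-1.4, -0.5, 3.5]
gripper_width: 0.001
```

```bash
python3 - <<'E'
from h import *
o,x,R=tool();print(x,o['contact_force'])
s=shot('side');im=s['pixels'][100:190,225:325,::-1];cv2.imwrite('pics/s17.png',cv2.resize(np.ascontiguousarray(im),None,fx=6,fy=6,interpolation=cv2.INTER_CUBIC))
shot('wrist','w17.png')
E
```

```text
[0.47394741 0.19527066 0.08915215] [-1.35599548 -0.53291112  3.45927517]
```

View pics/s17.png

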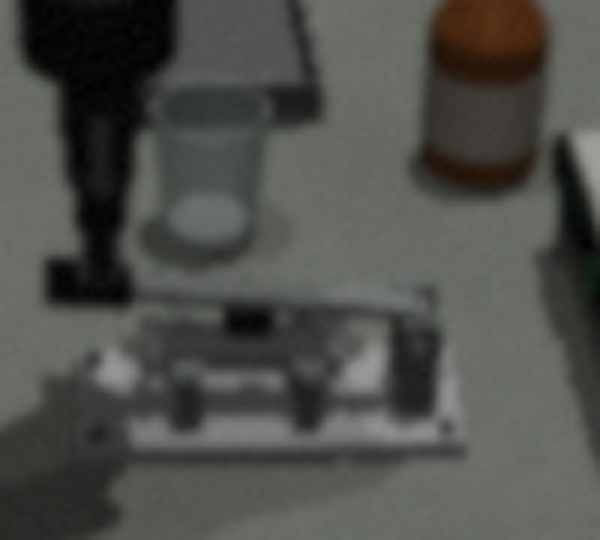

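View pics/w17.png

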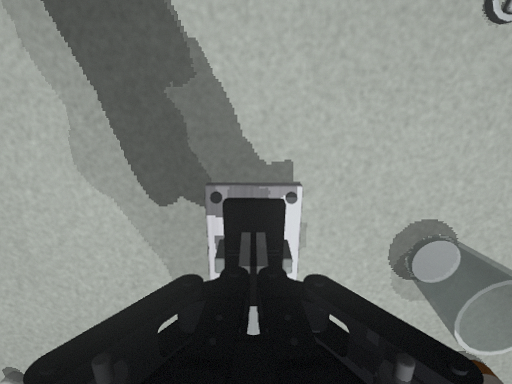

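Pad is on the barrel and the arm nearly level; continuing down.

Emit:
{"name": "step_arm", "arguments": {
  "increments": [
    [0,0,0.1,0,0,0,1],
    [0,0,0.1,0,0,0,1],
    [0,0,0,0,0,0,1]
  ]
}}

```text
t: 24.15
eef_pos: [0.474, 0.1952, 0.0872]
tool_rot: [0.0, 0.715, 0.7, -0.0]
contact_force: [-1.2, -1.0, 1.6]
gripper_width: 0.008
```

Emit:
{"name": "step_arm", "arguments": {
  "increments": [
    [0,0,0.1,0,0,0,1],
    [0,0,0.1,0,0,0,1],
    [0,0,0,0,0,0,1]
  ]
}}

```text
t: 24.45
eef_pos: [0.4739, 0.1952, 0.0851]
tool_rot: [0.0, 0.715, 0.7, -0.0]
contact_force: [-0.2, 0.7, 0.6]
gripper_width: -0.0
```

Emit:
{"name": "step_arm", "arguments": {
  "increments": [
    [0,0,0.1,0,0,0,1],
    [0,0,0.1,0,0,0,1],
    [0,0,0,0,0,0,1]
  ]
}}

```text
t: 24.75
eef_pos: [0.4742, 0.1953, 0.0831]
tool_rot: [0.0, 0.715, 0.7, 0.0]
contact_force: [-0.1, 0.0, 0.2]
gripper_width: 0.004
```

Emit:
{"name": "step_arm", "arguments": {
  "increments": [
    [0,0,0.1,0,0,0,1],
    [0,0,0.1,0,0,0,1],
    [0,0,0,0,0,0,1]
  ]
}}

```text
t: 25.05
eef_pos: [0.4741, 0.1953, 0.0812]
tool_rot: [0.0, 0.715, 0.7, 0.0]
contact_force: [0.8, -0.2, 0.1]
gripper_width: -0.002
```

Emit:
{"name": "step_arm", "arguments": {
  "increments": [
    [0,0,0.1,0,0,0,1],
    [0,0,0,0,0,0,1]
  ]
}}

```text
t: 25.25
eef_pos: [0.474, 0.1953, 0.0803]
tool_rot: [-0.0, 0.715, 0.7, 0.0]
contact_force: [-0.5, -0.4, 2.0]
gripper_width: -0.001
```

Emit:
{"name": "step_arm", "arguments": {
  "increments": [
    [0,0,0.1,0,0,0,1],
    [0,0,0,0,0,0,1]
  ]
}}

```text
t: 25.45
eef_pos: [0.4739, 0.1953, 0.0794]
tool_rot: [-0.0, 0.715, 0.7, -0.0]
contact_force: [-1.2, -0.3, 3.5]
gripper_width: -0.004
```

Emit:
{"name": "step_arm", "arguments": {
  "increments": [
    [0,0,0.1,0,0,0,1],
    [0,0,0,0,0,0,1]
  ]
}}

```text
t: 25.65
eef_pos: [0.4737, 0.1953, 0.0783]
tool_rot: [-0.0, 0.715, 0.7, -0.0]
contact_force: [-1.2, -0.4, 3.4]
gripper_width: -0.001
```

Emit:
{"name": "step_arm", "arguments": {
  "increments": [
    [0,0,0.1,0,0,0,1],
    [0,0,0,0,0,0,1]
  ]
}}

```text
t: 25.85
eef_pos: [0.4736, 0.1953, 0.0773]
tool_rot: [-0.0, 0.715, 0.7, -0.0]
contact_force: [-2.9, -0.2, 5.0]
gripper_width: 0.001
```

Emit:
{"name": "step_arm", "arguments": {
  "increments": [
    [0,0,0.1,0,0,0,1],
    [0,0,0,0,0,0,1]
  ]
}}

```text
t: 26.05
eef_pos: [0.4735, 0.1953, 0.0763]
tool_rot: [-0.0, 0.715, 0.7, -0.0]
contact_force: [-2.6, 0.1, 4.8]
gripper_width: 0.001
```

Emit:
{"name": "step_arm", "arguments": {
  "increments": [
    [0,0,0.1,0,0,0,1],
    [0,0,0,0,0,0,1]
  ]
}}

```text
t: 26.25
eef_pos: [0.4734, 0.1953, 0.0751]
tool_rot: [-0.0, 0.714, 0.7, -0.0]
contact_force: [-2.4, -0.7, 3.7]
gripper_width: 0.001
```

Emit:
{"name": "step_arm", "arguments": {
  "increments": [
    [0,0,0.1,0,0,0,1],
    [0,0,0,0,0,0,1]
  ]
}}

```text
t: 26.45
eef_pos: [0.4735, 0.1953, 0.074]
tool_rot: [-0.0, 0.714, 0.7, -0.0]
contact_force: [-1.5, -0.1, 0.4]
gripper_width: -0.004
```

Emit:
{"name": "step_arm", "arguments": {
  "increments": [
    [0,0,0.1,0,0,0,1],
    [0,0,0,0,0,0,1]
  ]
}}

```text
t: 26.65
eef_pos: [0.4741, 0.1953, 0.0731]
tool_rot: [0.0, 0.715, 0.7, 0.0]
contact_force: [-0.3, 0.1, 0.8]
gripper_width: -0.003
```

```bash
python3 - <<'E'
from h import *
o,x,R=tool();print(x,o['contact_force'])
s=shot('side');im=s['pixels'][100:190,225:325,::-1];cv2.imwrite('pics/s18.png',cv2.resize(np.ascontiguousarray(im),None,fx=6,fy=6,interpolation=cv2.INTER_CUBIC))
E
```

```text
[0.47405274 0.19530708 0.0730948 ] [-0.31667934  0.06031013  0.82668054]
```

View pics/s18.png

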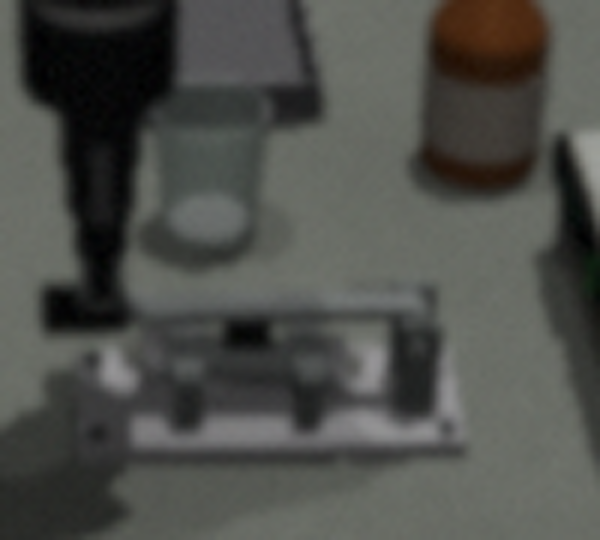

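Second clip has snapped through as well. I'll continue in 1 mm steps toward the seat.

Emit:
{"name": "step_arm", "arguments": {
  "increments": [
    [0,0,0.1,0,0,0,1],
    [0,0,0,0,0,0,1]
  ]
}}

```text
t: 26.9
eef_pos: [0.4744, 0.1953, 0.0722]
tool_rot: [0.0, 0.715, 0.7, 0.0]
contact_force: [0.4, 0.4, 0.3]
gripper_width: 0.003
```

Emit:
{"name": "step_arm", "arguments": {
  "increments": [
    [0,0,0.1,0,0,0,1],
    [0,0,0,0,0,0,1]
  ]
}}

```text
t: 27.1
eef_pos: [0.4741, 0.1952, 0.0712]
tool_rot: [0.0, 0.715, 0.7, 0.0]
contact_force: [-0.2, -0.2, 0.4]
gripper_width: -0.003
```

Emit:
{"name": "step_arm", "arguments": {
  "increments": [
    [0,0,0.1,0,0,0,1],
    [0,0,0,0,0,0,1]
  ]
}}

```text
t: 27.3
eef_pos: [0.4739, 0.1952, 0.0701]
tool_rot: [-0.0, 0.715, 0.7, -0.0]
contact_force: [-0.2, -0.6, 0.2]
gripper_width: 0.003
```

Emit:
{"name": "step_arm", "arguments": {
  "increments": [
    [0,0,0.1,0,0,0,1],
    [0,0,0,0,0,0,1]
  ]
}}

```text
t: 27.5
eef_pos: [0.4739, 0.1953, 0.0691]
tool_rot: [-0.0, 0.715, 0.7, -0.0]
contact_force: [-0.2, 0.2, -0.1]
gripper_width: -0.001
```

Emit:
{"name": "step_arm", "arguments": {
  "increments": [
    [0,0,0.1,0,0,0,1],
    [0,0,0,0,0,0,1]
  ]
}}

```text
t: 27.7
eef_pos: [0.4739, 0.1953, 0.0682]
tool_rot: [-0.0, 0.715, 0.7, -0.0]
contact_force: [-0.0, 0.3, -0.2]
gripper_width: 0.001
```

Emit:
{"name": "step_arm", "arguments": {
  "increments": [
    [0,0,0.1,0,0,0,1],
    [0,0,0,0,0,0,1]
  ]
}}

```text
t: 27.9
eef_pos: [0.474, 0.1953, 0.0672]
tool_rot: [0.0, 0.715, 0.7, 0.0]
contact_force: [-0.4, -0.2, 0.5]
gripper_width: 0.001
```

Emit:
{"name": "step_arm", "arguments": {
  "increments": [
    [0,0,0.1,0,0,0,1],
    [0,0,0,0,0,0,1]
  ]
}}

```text
t: 28.1
eef_pos: [0.4739, 0.1953, 0.0664]
tool_rot: [-0.0, 0.715, 0.7, 0.0]
contact_force: [-1.8, 0.3, 3.1]
gripper_width: 0.0
```

Force is now rising, so I'll use 0.5 mm steps.

Emit:
{"name": "step_arm", "arguments": {
  "increments": [
    [0,0,0.05,0,0,0,1],
    [0,0,0,0,0,0,1]
  ]
}}

```text
t: 28.3
eef_pos: [0.4739, 0.1953, 0.066]
tool_rot: [-0.0, 0.715, 0.7, 0.0]
contact_force: [-2.2, -0.8, 6.2]
gripper_width: -0.001
```

Emit:
{"name": "step_arm", "arguments": {
  "increments": [
    [0,0,0.05,0,0,0,1],
    [0,0,0,0,0,0,1]
  ]
}}

```text
t: 28.5
eef_pos: [0.4739, 0.1953, 0.0657]
tool_rot: [-0.0, 0.715, 0.7, 0.0]
contact_force: [-2.9, -1.3, 8.1]
gripper_width: 0.002
```

Emit:
{"name": "step_arm", "arguments": {
  "increments": [
    [0,0,0.05,0,0,0,1],
    [0,0,0,0,0,0,1]
  ]
}}

```text
t: 28.7
eef_pos: [0.4739, 0.1954, 0.0654]
tool_rot: [-0.0, 0.715, 0.7, 0.0]
contact_force: [-3.6, -1.2, 10.0]
gripper_width: -0.003
```

Emit:
{"name": "step_arm", "arguments": {
  "increments": [
    [0,0,0.05,0,0,0,1],
    [0,0,0.05,0,0,0,1],
    [0,0,0,0,0,0,1]
  ]
}}

```text
t: 29.0
eef_pos: [0.4739, 0.1954, 0.0647]
tool_rot: [-0.0, 0.715, 0.7, 0.0]
contact_force: [-4.9, -2.2, 14.2]
gripper_width: 0.002
```

Emit:
{"name": "step_arm", "arguments": {
  "increments": [
    [0,0,0.05,0,0,0,1],
    [0,0,0,0,0,0,1]
  ]
}}

```text
t: 29.2
eef_pos: [0.4738, 0.1953, 0.0643]
tool_rot: [-0.0, 0.715, 0.699, 0.0]
contact_force: [-5.5, -1.8, 16.7]
gripper_width: 0.003
```

Emit:
{"name": "step_arm", "arguments": {
  "increments": [
    [0,0,0,0,0,0,1],
    [0,0,0,0,0,0,1],
    [0,0,0,0,0,0,1],
    [0,0,0,0,0,0,1],
    [0,0,0,0,0,0,1],
    [0,0,0,0,0,0,1]
  ]
}}

```text
t: 29.8
eef_pos: [0.4739, 0.1954, 0.0643]
tool_rot: [-0.0, 0.715, 0.7, 0.0]
contact_force: [-5.1, -0.9, 16.9]
gripper_width: 0.002
```

Emit:
{"name": "step_arm", "arguments": {
  "increments": [
    [0,0,0,0,0,0,1],
    [0,0,0,0,0,0,1],
    [0,0,0,0,0,0,1],
    [0,0,0,0,0,0,1],
    [0,0,0,0,0,0,1],
    [0,0,0,0,0,0,1],
    [0,0,0,0,0,0,1]
  ]
}}

```text
t: 30.5
eef_pos: [0.4738, 0.1954, 0.0643]
tool_rot: [-0.0, 0.715, 0.7, 0.0]
contact_force: [-5.4, -2.3, 16.8]
gripper_width: -0.003
```

```bash
python3 - <<'E'
from h import *
o,x,R=tool();print(x,o['contact_force'])
s=shot('side');im=s['pixels'][100:190,225:325,::-1];cv2.imwrite('pics/s19.png',cv2.resize(np.ascontiguousarray(im),None,fx=6,fy=6,interpolation=cv2.INTER_CUBIC))
E
```

```text
[0.47384887 0.19536805 0.06434528] [-5.44137706 -2.27238173 16.83096483]
```

View pics/s19.png

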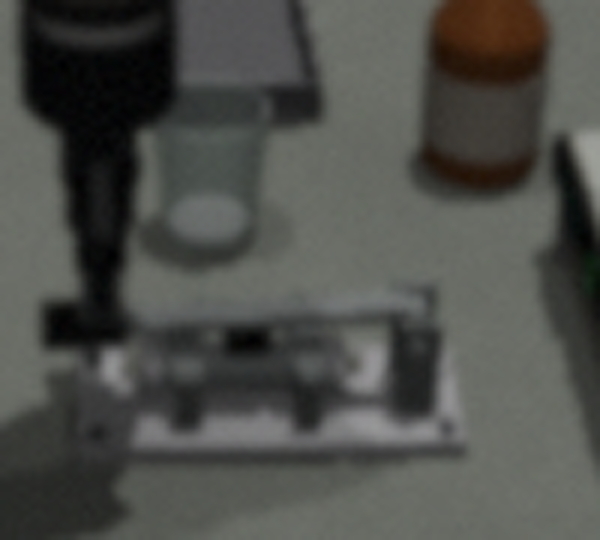

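Held at about 17 N for 1.3 s, with a steep steady rise onto the seat. Releasing upward.

Emit:
{"name": "step_arm", "arguments": {
  "increments": [
    [0,0,-0.2,0,0,0,1],
    [0,0,-0.3,0,0,0,1],
    [0,0,-1,0,0,0,1],
    [0,0,-3,0,0,0,1],
    [0,0,-4,0,0,0,1],
    [0,0,-4,0,0,0,1],
    [0,0,-4,0,0,0,1],
    [0,-2,-3,0,0,0,1],
    [0,0,0,0,0,0,1],
    [0,0,0,0,0,0,1]
  ]
}}

```text
t: 31.55
eef_pos: [0.454, 0.1959, 0.259]
tool_rot: [-0.0, 0.714, 0.7, 0.001]
contact_force: [0.2, 0.2, -0.2]
gripper_width: 0.001
```

```bash
python3 - <<'E'
from h import *
np.set_printoptions(precision=4,suppress=True)
p=shot('wrist','w20.png');o,x,R=tool();print(x,o['contact_force'])
im=p['pixels'][100:300,150:350,::-1];cv2.imwrite('pics/w20c.png',cv2.resize(np.ascontiguousarray(im),None,fx=3,fy=3,interpolation=cv2.INTER_CUBIC))
s=shot('side','s20f.png');im=s['pixels'][100:190,225:325,::-1];cv2.imwrite('pics/s20.png',cv2.resize(np.ascontiguousarray(im),None,fx=6,fy=6,interpolation=cv2.INTER_CUBIC))
t=shot('top','t20.png')
a=bot.pinpoint(s,'clamp_handle');b=bot.pinpoint(t,'clamp_handle');c=bot.pinpoint(p,'clamp_handle')
for k in(a,b,c):print(k[:1])
if a and c:print(tri([ray(s,a[0]['point']),ray(p,c[0]['point'])]))
E
```

```text
[0.4537 0.1956 0.258 ] [ 0.6195 -0.2639 -0.2001]
[{'point': [237.1, 151.7], 'score': 0.87}]
[{'point': [196.8, 204.5], 'score': 0.8}]
[{'point': [252.5, 175.8], 'score': 0.73}]
(array([0.4606, 0.1954, 0.0666]), [np.float64(0.0009543501397719659), np.float64(0.0009543501397721054)])
```

View pics/w20c.png

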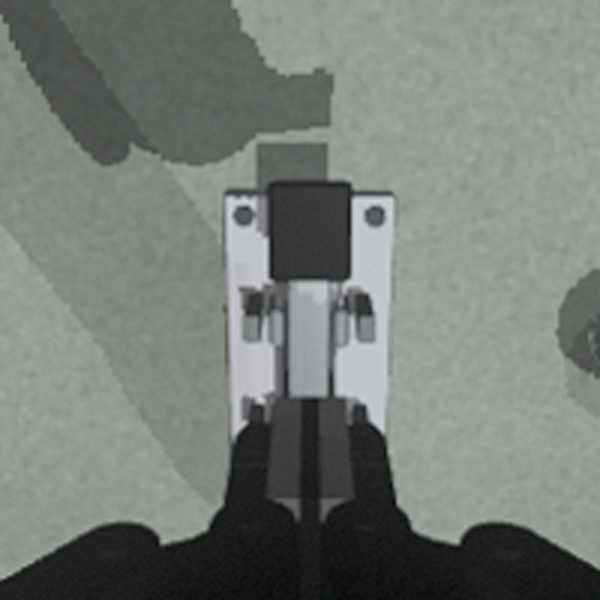

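View pics/s20.png

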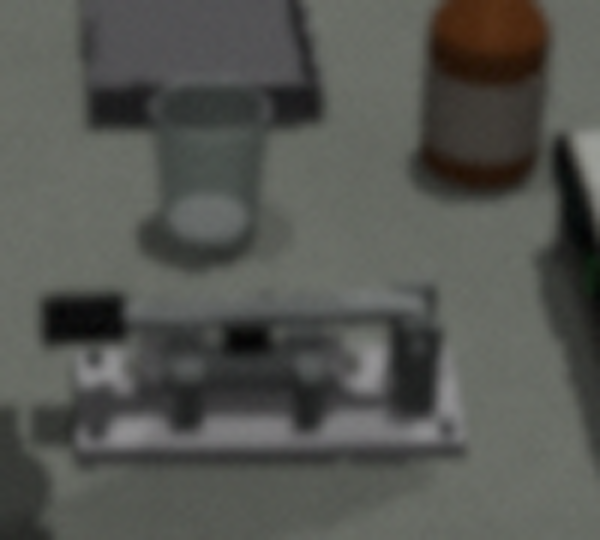

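View pics/t20.png

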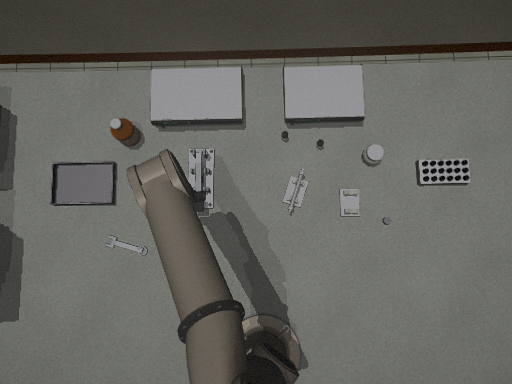

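The clamp stays closed with the handle at 0.067 m, and the cartridge lies level and low between the clips in the side view. In the top view the bystanders are where they were. Handing in.

```bash
python3 - <<'E'
from h import *
print(bot.hand_in(), bot.get_obs()['t'])
E
```

```text
the job is handed in; nothing more can be done
the job is handed in; nothing more can be done
```

The cartridge is home in the holder with the clamp left closed, and I handed the job in at about 32 s of the 72 s. No verdict was reported.

**Placing:** I took the cartridge from its rest and laid it on the clips. A picture after release showed a flange beyond each station and its centre within about 1 mm of the target.

**Pressing:** I swung the clamp over with shut fingers and pressed on its handle. The force rose and dropped twice, at most about 5 N, which fits the two ends passing through the clips one after the other. It then climbed steadily at about 6 N per mm onto the seat. I held about 17 N vertical (roughly 18 N in total) for 1.3 s. The highest reading was 16.9 N vertical, though I only read the force at the end of each short step. Then I let go.

**Last checks:**
- The handle measured 0.067 m high, which puts the clamp near -0.03 to -0.05 rad, inside the home range.
- The robot was clear of everything.
- The cartridge looked level and low in the side view, which is blurry. I did not measure its height after release.
- The bystanders in the top view looked unmoved. The beaker was hidden there, but the side view shows it standing where it was.
- None of these checks failed.

**Mid-swing:** on the faster rows the clamp arm ran slightly ahead of the fingers, so I slowed down. Nothing was touched by it.

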